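Park the sander, then hold the sprung chest lid just below its balance point

ROBOT

A 6-joint arm with a two-finger parallel gripper is mounted at the origin on the work surface. World frame = base frame: x ahead of the robot, y to its left, z up, the work surface at z = 0. Lengths are in m, angles in rad, forces in N, time in s.
With the tool pointing down it reaches from about 0.425 to 0.925 m from the base axis. Payload 12.5 kg.
Tool frame: the origin (TCP) lies between the finger pads; the fingertips stand 22 mm ahead of it and the grasp point (between the pads) lies 3 mm ahead of it; z points along the fingers, y is the direction in which the jaws open and shut (so a half turn about z gives the same grasp; the last joint's range is limited). The gripper opens to 85 mm and grips with 20 to 120 N. Pads are 22 mm wide; open, the fingers measure 114 mm over their backs; the gripper's body (76 mm by 85 mm) begins 54 mm behind the grasp point. The pads swing forward as they close: fully open they stand 13 mm farther back than shut.
Start: joints at [-1.316, 0.491, 1.559, -0, 1.092, -0.106], TCP at [0.221, -0.585, 0.253] pointing down, gripper open.
Joint ranges: [-3.1, 3.1], [-0.84, 2.19], [0.05, 2.79], [-1.13, 4.28], [0.06, 2.93], [-2.69, 2.69]. Speed limits (rad/s): [2.22, 2.22, 2.79, 3.14, 3.14, 3.14].

INTERFACE

Orientations are given as a unit quaternion [x, y, z, w].
In Python, from plant import arm gives the robot as it stands. The module is installed in compiled form; this text tells all that it offers.
- The arm moves only by the tool step_arm, never from a script. Its argument "plan" is a list of rows, each an object of numbers: "dx", "dy", "dz": the shift along the world's x, y, z scaled (see below); "rx", "ry", "rz": the turn, a rotation vector about the world's x, y, z scaled (see below); "hand": the closure, from -1 (fully open) to 1 (shut). A call has 1 to 10 rows; each row shifts and turns the commanded pose from where the row before left it; what a row does not reach is not made up. The controller multiplies each number of a shift by 30 cm and each number of a turn by 90 degrees. A row lasts 1/12 s, in which the tool goes at most 41.7 mm and 7.16 degrees, less where a joint would pass 70% of its speed; a pose out of reach is approached as far as the arm can. A call with a number of a shift or a turn outside -1 to 1 is refused whole. A call with a gripper value outside its range is refused whole. The fingers move at their own pace and stop on an object; the grip force is fixed at half the most. Time passes only in rows, so rows that do not move let the fingers close. It gives the time, the measured TCP pose, the force and the opening at its end, in the units of the state.
- arm.get_obs(): the state, without advancing time (a new reading comes with each control period).
- arm.get_image(name): name is "scene" or "top"; returns a dict with "pixels" (400x640x3 uint8, red, green, blue), "camera_matrix" (3x3 intrinsics, pixels), "xyz" and "orientation" of the camera in the world. Camera axes: x right, y up, looking along -z (the intrinsics and any distortion apply to the point x, -y, -z); pixel columns grow to the right and rows downward; lengths in m; the calibration is good to about 2 mm. A picture is of the moment at which its call begins. There is no depth.
- arm.hand_in(): hands the job in, once; it reports no verdict.
The state is a dict: "t": time; "q": joint angles; "dq": joint speeds; "effort": joint torques, N m; "ee_pos": TCP position; "tool_rot": TCP orientation; "ft_force": force on the tool from outside, world axes, zero at the start; "moment": the same for the moment, N m; "opening": finger opening in m.
Only numpy, scipy, OpenCV 4.12 (cv2) and the standard library are available. Lean on these libraries where they do the work, as an engineer would, in place of code of your own. Each camera call takes 0.05 s, during which the arm holds its last target.

TASK

The cordless sheet sander was left lying on the lid of the abrasives chest: first park it fully home in the rectangular recess of its empty plywood block (either way round; set it down, do not drop it) and let go of it. Then lift the chest's sprung lid by its handle bar until it is past its balance point, without letting it spring right open, and ease it back to just below the balance point, some five degrees and not more than ten. Finish while still holding the lid there by the bar, steady, so that I can fit the lid stay, and leave the other tools, cans and the rest where they are.

Things in the scene. Friction and masses are not known exactly. Their poses are not given: they have to be found in the camera images.
- sander: Cordless sheet sander, 0.64-0.96 kg, lying flat on the shut lid, long side roughly along the chest's width. Sole 185 (own x) x 93 (y) x 14 mm; black skirt up to 44 mm high; above it an upright grey body, 120 (x) x 54 (y) mm, centred, flat sides, from 44 to 120 mm: grip across the 54 mm at 90 mm height. Battery pack out to x = -100 mm, low knob at +x. Origin: centre of the underside.
- block: Empty plywood parking block, fixed, 225 (own x) x 133 (y) x 34 mm. Centred recess in its top, 191 (x) x 99 (y) mm, 22 mm deep (floor 12 mm above the bench), mouth chamfered by 3 mm. The sander's sole goes in with its long side along the block's x, either way round, and its underside rests on the recess floor. Origin: centre of the underside.
- chest: Fixed sheet-steel chest in grey paint, 220 (own x, depth) x 380 (own y, width) x 105 mm high without the lid. Front faces its own -x (towards the robot); the top of the closed lid is 111 mm above the bench. Origin: centre of the underside.
- lid_hinge (a point): Middle of the lid's hinge axis, on the chest's back rim, 110 mm behind the chest's origin (own x) and 105 mm above the bench. The axis runs along the chest's y.
- lid_bar (a point): The lid's handle: round steel bar 12 mm thick, 134 mm long, along the chest's y, 35 mm clear of the lid's front edge on two stand-offs 60 mm either side of the middle. Origin: its middle, 265 mm from the hinge axis; lid shut: 155 mm in front of the chest's origin, 101 mm above the bench. Axes as the chest's when shut. Can be pinched from above; it turns between the fingers as the lid swings.
- lid (a joint): Lid angle, rad: 0 shut (start), 1.57 upright, fully open; growing lifts the bar and carries it back towards the hinge side. The lid (1.2 kg) hangs on torsion springs. Balance point at 0.87 rad (50 degrees): below it the lid falls shut if let go (about 1.8 N at the bar when shut, fading to nothing at balance), above it the springs throw it open (about 2 N at the bar at 1.3 rad).
- round_block: Bystander, fixed: plywood block 158 x 158 x 34 mm with a round recess of 133 mm, 22 mm deep, holding the round sander. Origin: centre of the underside.
- round_sander: Bystander: random-orbit sander, round sole 125 mm, 130 mm high, seated in the round block. Origin: centre of the underside.
- hammer: Bystander: hammer with wooden handle, lying. Origin on the underside, middle.
- screwdriver: Bystander: screwdriver, lying. Origin on the underside, middle.
- tape: Bystander: tape measure 72 x 34 x 66 mm, standing. Origin: centre of the underside.
- can_a: Bystander: tin can, 72 mm across, 105 mm high. Origin: centre of the underside.
- can_b: Bystander: tin can, 72 mm across, 105 mm high. Origin: centre of the underside.
- bottle: Bystander: green plastic bottle, 84 mm across, 250 mm high. Origin: centre of the underside.
- cup: Bystander: white paper cup, 76 mm across, 95 mm high. Origin: centre of the underside.
Mind the look-alikes: they are no part of the job. Leave any purple look-alike of the sander alone.

How it is judged:
On the way, in this order (a step that is already met when the one before it is completed fails the run):
1. the sander sits fully home in the recess of its block and is let go (horizontal distance between sander and block below 0.008 m and z of sander in the frame of block below 0.015 m and angle between the x axis of sander and the x axis of block, either way round below 0.1 rad and angle between sander's own z axis and vertical below 0.04 rad and linear speed of sander below 0.02 m/s and contact force between sander and the fingers below 0.05 N), for 0.2 s.
2. the lid is raised past its balance point, held by the bar (value of joint lid above 0.89 rad and contact force between lid_handle_bar and the fingers above 0.1 N), for 0.1 s.
At the end, for the whole second after the job is handed in: The fingers hold the lid by its bar, still (under 0.05 rad/s), at 0.67 to 0.86 rad, that is just below the balance point of 0.87 rad; the sander sits in the block's recess (underside within 3 mm of its floor, centred within 8 mm, aligned within 0.1 rad, upright), untouched by the robot (value of joint lid between 0.67 and 0.86 rad and velocity of joint lid between -0.05 and 0.05 rad/s and contact force between lid_handle_bar and the fingers above 0.1 N and horizontal distance between sander and block below 0.008 m and z of sander in the frame of block below 0.015 m and angle between the x axis of sander and the x axis of block, either way round below 0.1 rad and angle between sander's own z axis and vertical below 0.04 rad and contact force between sander and the arm below 0.05 N and contact force between sander and the fingers below 0.05 N); the arm keeps its last pose, push and grip.
It fails at once if the lid springs right open (beyond 1.3 rad) (value of joint lid above 1.3 rad).
It fails at once if the sander is dropped (falls free faster than 0.7 m/s) (linear speed of sander above 0.7 m/s and contact force between sander and the fingers below 0.05 N).
It fails at once if a bystander is moved by more than 3 cm (distance of any of round_sander, hammer, screwdriver, tape, can_a, can_b, bottle, cup from where it was at the start of the episode above 0.03 m).
It also fails if it takes over 70 s, if anything falls off the work surface, if the arm or the gripper's body presses on something with over 40 N, if the wrist force passes 120 N, or if a joint passes its speed limit or range.

## Working session

There is one attempt and no reset: what is moved stays moved. The work goes in short steps, Python scripts to look and compute and a tool call to move; the robot and the scene stay as the last step left them, time stands still between calls to the robot, and variables do not carry over. Pictures are saved under pics/ and viewed, and the job is handed in when it is done.

Besides the shell and the picture viewer there is one more tool, called after "Emit:" as name(argument=value, ...) on one line, values as JSON. step_arm: Moves the arm, as the interface text tells. Its arguments: {"type":"object","properties":{"plan":{"type":"array","items":{"type":"object","properties":{"dx":{"type":"number"},"dy":{"type":"number"},"dz":{"type":"number"},"rx":{"type":"number"},"ry":{"type":"number"},"rz":{"type":"number"},"hand":{"type":"number"}}}}},"required":["plan"]}

```bash
mkdir -p pics; ls
cat > look.py <<'E'
import numpy as np, cv2, json
from plant import arm
def snap(name, tag):
    im=arm.get_image(name)
    cv2.imwrite(f'pics/{tag}.png', np.ascontiguousarray(im['pixels'][:,:,::-1]))
    np.savez(f'pics/{tag}.npz', p=im['pixels'],K=im['camera_matrix'],c=im['xyz'],q=im['orientation'])
    return im
E
python3 - <<'E'
from look import *
for n in ('scene','top'):
    im=snap(n,n+'0'); print(n,im['camera_matrix'],im['xyz'],im['orientation'],im.keys())
print(arm.get_obs())
E
```

```text
pics
scene [[390.19414747   0.         322.34105309]
 [  0.         390.19414747 192.38131658]
 [  0.           0.           1.        ]] [1.36553607 0.09395129 0.83026608] [0.29125998 0.29828365 0.63867967 0.64674784] dict_keys(['pixels', 'camera_matrix', 'xyz', 'orientation'])
top [[491.54561605   0.         322.42805431]
 [  0.         491.54561605 203.09664777]
 [  0.           0.           1.        ]] [0.38356567 0.06918124 1.45812952] [-0.02958373  0.03450288  0.7072081  -0.7055431 ] dict_keys(['pixels', 'camera_matrix', 'xyz', 'orientation'])
{'t': 0.1, 'q': array([-1.31564376e+00,  4.91475125e-01,  1.55938955e+00,  3.72584845e-06,
        1.09169469e+00, -1.05607379e-01]), 'dq': array([ 0.00130065, -0.00038336, -0.00297702, -0.00010009, -0.00106685,
       -0.0011223 ]), 'effort': array([ 2.51069214e-03, -6.19449091e+01, -2.62025803e+01, -4.87108900e-05,
        2.95887425e-03, -2.14462312e-05]), 'ee_pos': array([ 0.22058859, -0.58458909,  0.25280081]), 'tool_rot': array([ 9.83775635e-01,  1.79402527e-01, -3.44599387e-05, -4.82128471e-04]), 'ft_force': array([ 0.33859227, -0.37532126, -0.31536446]), 'moment': array([-0.0211516 ,  0.07536542, -0.05139346]), 'opening': 0.0853739634577851}
```

View pics/scene0.png

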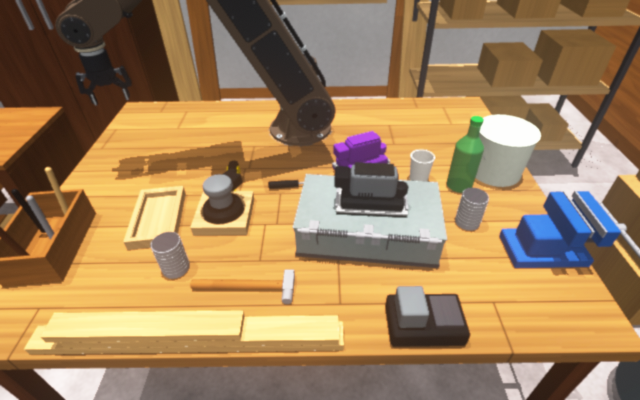

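View pics/top0.png

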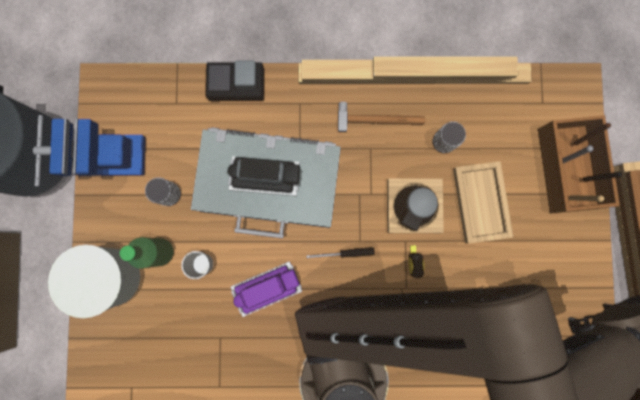

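The scene view shows the chest at (370,220) with the grey and black sander on its lid, the empty block at (155,215), the round block at (222,210) and the purple look-alike at (360,150). In the top view the chest is at (265,178), its bar at (260,228), the sander at (263,175), the empty block at (484,202) and the purple look-alike at (266,288).

Next I'll enlarge the parts I need for measuring.

```bash
cat >> look.py <<'E'
from scipy.spatial.transform import Rotation as R
def load(tag):
    d=np.load(f'pics/{tag}.npz'); return d['p'],d['K'],d['c'],R.from_quat(d['q']).as_matrix()
def ray(cam,uv):
    _,K,c,M=cam; d=np.linalg.inv(K)@np.array([uv[0],uv[1],1.]); return c, M@(d*[1,-1,-1])
def onz(cam,uv,z):
    c,d=ray(cam,uv); return c+d*(z-c[2])/d[2]
def proj(cam,X):
    _,K,c,M=cam; p=(M.T@(np.asarray(X)-c))*[1,-1,-1]; p=K@p; return p[:2]/p[2]
def tri(camA,a,camB,b):
    A=[];B=[]
    for cam,uv in((camA,a),(camB,b)):
        c,d=ray(cam,uv); d/=np.linalg.norm(d); P=np.eye(3)-np.outer(d,d); A.append(P);B.append(P@c)
    X=np.linalg.solve(sum(A),sum(B)); 
    return X, [np.linalg.norm(A[i]@X-B[i]) for i in range(2)]
def crop(tag,x0,y0,x1,y1,s,out):
    im=cv2.imread(f'pics/{tag}.png')[y0:y1,x0:x1]; cv2.imwrite(f'pics/{out}.png',cv2.resize(im,None,fx=s,fy=s,interpolation=cv2.INTER_CUBIC))
E
python3 - <<'E'
from look import *
crop('top0',180,120,350,245,4.7,'c1')
crop('top0',370,150,530,250,5,'c2')
crop('scene0',290,150,450,270,5,'c3')
crop('scene0',110,150,270,270,5,'c4')
E
```

```text
(no output)
```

View pics/c1.png

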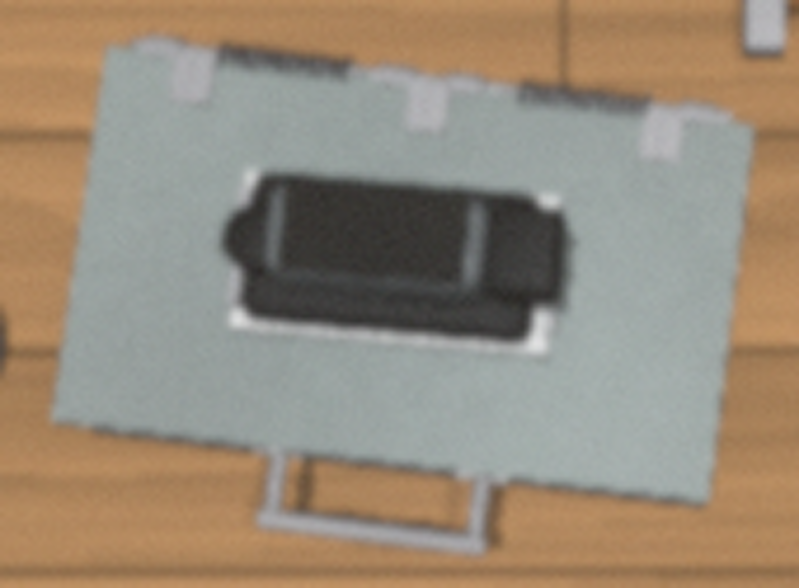

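View pics/c2.png

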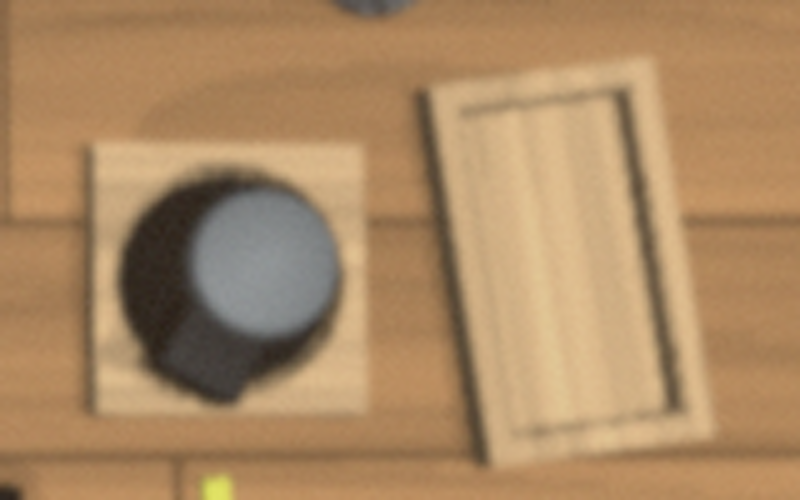

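View pics/c3.png

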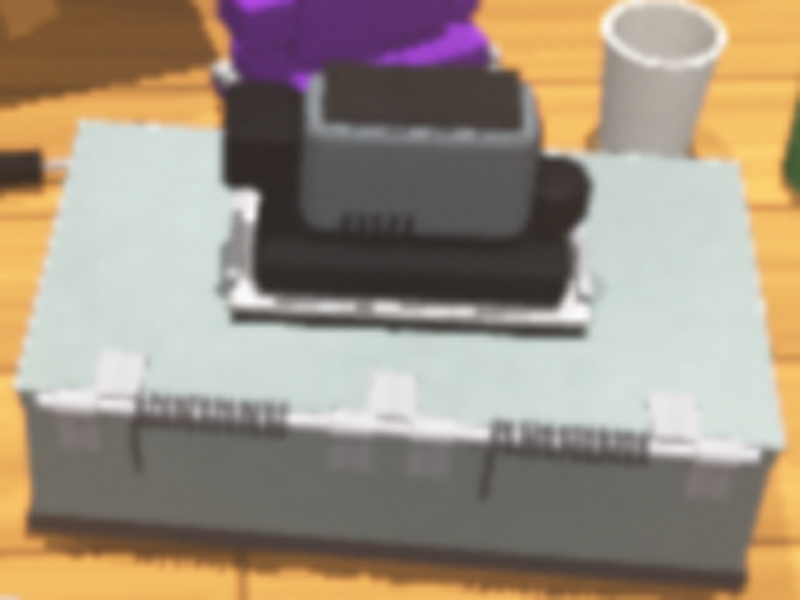

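View pics/c4.png

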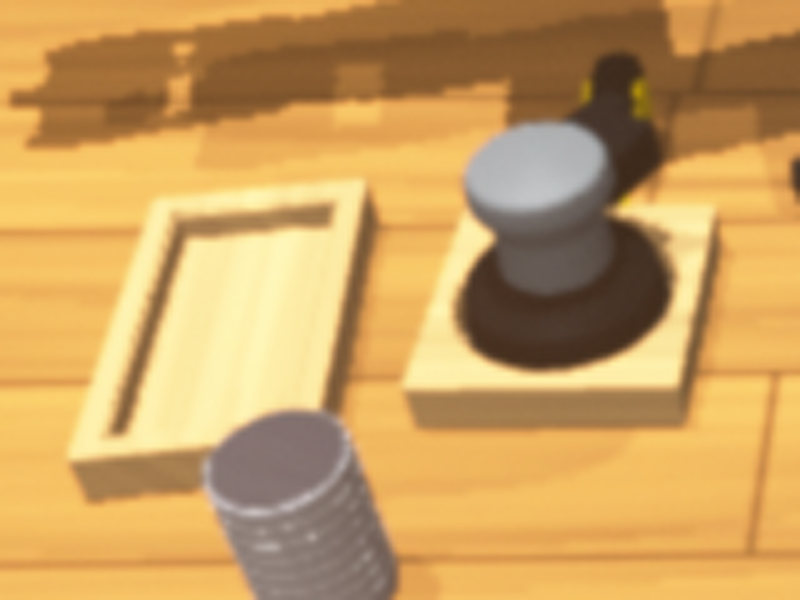

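```bash
cat > m1.py <<'E'
from look import *
T=load('top0');S=load('scene0')
c1=lambda x,y:((x+.5)/4.7-.5+180,(y+.5)/4.7-.5+120)
c2=lambda x,y:((x+.5)/5-.5+370,(y+.5)/5-.5+150)
c3=lambda x,y:((x+.5)/5-.5+290,(y+.5)/5-.5+150)
c4=lambda x,y:((x+.5)/5-.5+110,(y+.5)/5-.5+150)
np.set_printoptions(precision=4,suppress=True)
print('block outer z.034'); P=np.array([onz(T,c2(*p),.034) for p in((425,90),(652,60),(715,435),(487,465))]); print(P,P.mean(0))
d=(P[0]+P[1]-P[2]-P[3])/2; print('len',np.linalg.norm(d),'wid',np.linalg.norm((P[0]+P[3]-P[1]-P[2])/2),'yaw',np.arctan2(d[1],d[0]))
for a,b in(((425,90),(72,458)),((487,465),(365,182)),((715,435),(157,200))):pass
# scene: viewed from +x; image right=+y. far(-x) corners: top-left of c4 = -y
print(tri(T,c2(715,435),S,c4(157,200)),tri(T,c2(487,465),S,c4(365,182)),tri(T,c2(652,60),S,c4(72,458)))
print('lid z.111'); P=np.array([onz(T,c1(*p),.111) for p in((107,48),(752,127),(708,503),(52,420))]); print(P,P.mean(0))
d=(P[0]+P[1]-P[2]-P[3])/2; e=(P[0]+P[3]-P[1]-P[2])/2;print('dep',np.linalg.norm(d),'wid',np.linalg.norm(e),'yaw',np.arctan2(d[1],d[0]),np.arctan2(-e[0],e[1]))
for a,b in(((107,48),(782,448)),((752,127),(20,388)),((708,503),(80,122)),((52,420),(740,162))): print(tri(T,c1(*a),S,c3(*b)))
print('bar'); a=onz(T,c1(262,521),.101);b=onz(T,c1(487,548),.101);print(a,b,(a+b)/2,np.linalg.norm(a-b),np.arctan2(-(a-b)[0],(a-b)[1]))
print('sole z.125');P=np.array([onz(T,c1(*p),.125) for p in((247,170),(562,195),(548,352),(231,327))]);print(P,P.mean(0))
d=(P[0]+P[3]-P[1]-P[2])/2;e=(P[0]+P[1]-P[2]-P[3])/2;print(np.linalg.norm(d),np.linalg.norm(e),np.arctan2(-d[0],d[1]),np.arctan2(e[1],e[0]))
print('body top');P=np.array([onz(T,c1(*p),.231) for p in((272,180),(490,197),(480,295),(262,275))]);print(P,P.mean(0))
d=(P[0]+P[3]-P[1]-P[2])/2;e=(P[0]+P[1]-P[2]-P[3])/2;print(np.linalg.norm(d),np.linalg.norm(e),np.arctan2(-d[0],d[1]),np.arctan2(e[1],e[0]))
print('sole tri',tri(T,c1(548,352),S,c3(237,195)), tri(T,c1(562,195),S,c3(230,310)),tri(T,c1(247,170),S,c3(588,322)))
E
python3 m1.py
```

```text
block outer z.034
[[ 0.6168 -0.329   0.034 ]
 [ 0.6344 -0.4632  0.034 ]
 [ 0.4144 -0.492   0.034 ]
 [ 0.3974 -0.359   0.034 ]] [ 0.5157 -0.4108  0.034 ]
len 0.221701914859567 wid 0.134687574562601 yaw 0.1330800988750836
(array([ 0.414 , -0.4904,  0.0341]), [np.float64(0.0014333255532165768), np.float64(0.0014333255532164284)]) (array([ 0.3975, -0.3601,  0.0326]), [np.float64(0.0006929251611676296), np.float64(0.0006929251611676415)]) (array([ 0.634 , -0.4617,  0.0334]), [np.float64(0.0016566604933166917), np.float64(0.001656660493316491)])
lid z.111
[[0.7116 0.3935 0.111 ]
 [0.6637 0.0114 0.111 ]
 [0.4412 0.0384 0.111 ]
 [0.4906 0.4212 0.111 ]] [0.5768 0.2161 0.111 ]
dep 0.22341447772467318 wid 0.38551470316574477 yaw -0.12277900041019796 -0.1265739890840518
(array([0.7121, 0.3938, 0.1092]), [np.float64(6.813334936294745e-05), np.float64(6.813334936311356e-05)])
(array([0.6638, 0.013 , 0.1096]), [np.float64(0.001589845981133635), np.float64(0.0015898459811336308)])
(array([0.4413, 0.0389, 0.1085]), [np.float64(0.0005786266381307986), np.float64(0.0005786266381308065)])
(array([0.4908
[... 253 characters left out ...]
32 0.125 ]
 [0.5284 0.1312 0.125 ]
 [0.5434 0.3151 0.125 ]] [0.582  0.2191 0.125 ]
0.18448606886422125 0.09255622496264203 -0.081338111888096 -0.08630233936515926
body top
[[0.6101 0.2747 0.231 ]
 [0.6007 0.1576 0.231 ]
 [0.5477 0.1627 0.231 ]
 [0.5587 0.2794 0.231 ]] [0.5793 0.2186 0.231 ]
0.1173212065477226 0.05249611488649791 -0.08707630948755106 -0.09339368053424284
sole tri (array([0.5286, 0.1309, 0.1231]), [np.float64(0.0003487628109998933), np.float64(0.0003487628109999469)]) (array([0.6211, 0.1235, 0.1221]), [np.float64(0.00018259593600797073), np.float64(0.0001825959360079585)]) (array([0.636 , 0.3082, 0.1239]), [np.float64(0.0008746201541604885), np.float64(0.0008746201541605962)])
```

Emit:
step_arm(plan=[{"dx":0.09,"dy":0.09,"dz":0.05,"rz":0.0716,"hand":-1},{"dx":0.09,"dy":0.09,"dz":0.05,"rz":0.0716,"hand":-1},{"dx":0.09,"dy":0.09,"dz":0.05,"rz":0.0716,"hand":-1},{"dx":0.09,"dy":0.09,"dz":0.05,"rz":0.0716,"hand":-1},{"dx":0.09,"dy":0.09,"dz":0.05,"rz":0.0716,"hand":-1},{"dx":0.09,"dy":0.09,"dz":0.05,"rz":0.0716,"hand":-1},{"dx":0.09,"dy":0.09,"dz":0.05,"rz":0.0716,"hand":-1},{"dx":0.09,"dy":0.09,"dz":0.05,"rz":0.0716,"hand":-1},{"dx":0.09,"dy":0.09,"dz":0.05,"rz":0.0716,"hand":-1},{"dx":0.09,"dy":0.09,"dz":0.05,"rz":0.0716,"hand":-1}])

```text
validation failed for argument at $.pl...
```

Emit:
step_arm(plan=[{"dx":0.02,"dy":0.12,"hand":-1},{"dx":0.02,"dy":0.12,"hand":-1},{"dx":0.02,"dy":0.12,"hand":-1},{"dx":0.02,"dy":0.12,"hand":-1},{"dx":0.02,"dy":0.12,"hand":-1},{"dx":0.02,"dy":0.12,"hand":-1},{"dx":0.02,"dy":0.12,"hand":-1},{"dx":0.02,"dy":0.12,"hand":-1},{"dx":0.02,"dy":0.12,"hand":-1},{"dx":0.02,"dy":0.12,"hand":-1}])

```text
validation failed for argument at $.pl...
```

Emit:
step_arm(plan=[{"dx":0.09,"dy":0.09,"dz":0.05,"rx":0,"ry":0,"rz":0.07,"hand":-1}])

```text
t: 0.18
ee_pos: [0.2447, -0.5597, 0.2653]
tool_rot: [0.973, 0.231, -0.001, -0.002]
ft_force: [0.2, 0.0, 0.4]
opening: 0.0854
```

Emit:
step_arm(plan=[{"dx":0.09,"dy":0.09,"dz":0.05,"rx":0,"ry":0,"rz":0.0718,"hand":-1},{"dx":0.09,"dy":0.09,"dz":0.05,"rx":0,"ry":0,"rz":0.0718,"hand":-1},{"dx":0.09,"dy":0.09,"dz":0.05,"rx":0,"ry":0,"rz":0.0718,"hand":-1},{"dx":0.09,"dy":0.09,"dz":0.05,"rx":0,"ry":0,"rz":0.0718,"hand":-1},{"dx":0.09,"dy":0.09,"dz":0.05,"rx":0,"ry":0,"rz":0.0718,"hand":-1},{"dx":0.09,"dy":0.09,"dz":0.05,"rx":0,"ry":0,"rz":0.0718,"hand":-1},{"dx":0.09,"dy":0.09,"dz":0.05,"rx":0,"ry":0,"rz":0.0718,"hand":-1},{"dx":0.09,"dy":0.09,"dz":0.05,"rx":0,"ry":0,"rz":0.0718,"hand":-1},{"dx":0.09,"dy":0.09,"dz":0.05,"rx":0,"ry":0,"rz":0.0718,"hand":-1}])

```text
t: 0.93
ee_pos: [0.4916, -0.3131, 0.404]
tool_rot: [0.735, 0.678, 0.0, -0.0]
ft_force: [-0.0, -0.1, -0.6]
opening: 0.085
```

Emit:
step_arm(plan=[{"dx":0.02,"dy":0.12,"dz":0,"rx":0,"ry":0,"rz":0,"hand":-1},{"dx":0.02,"dy":0.12,"dz":0,"rx":0,"ry":0,"rz":0,"hand":-1},{"dx":0.02,"dy":0.12,"dz":0,"rx":0,"ry":0,"rz":0,"hand":-1},{"dx":0.02,"dy":0.12,"dz":0,"rx":0,"ry":0,"rz":0,"hand":-1},{"dx":0.02,"dy":0.12,"dz":0,"rx":0,"ry":0,"rz":0,"hand":-1},{"dx":0.02,"dy":0.12,"dz":0,"rx":0,"ry":0,"rz":0,"hand":-1},{"dx":0.02,"dy":0.12,"dz":0,"rx":0,"ry":0,"rz":0,"hand":-1},{"dx":0.02,"dy":0.12,"dz":0,"rx":0,"ry":0,"rz":0,"hand":-1},{"dx":0.02,"dy":0.12,"dz":0,"rx":0,"ry":0,"rz":0,"hand":-1},{"dx":0.02,"dy":0.12,"dz":0,"rx":0,"ry":0,"rz":0,"hand":-1}])

```text
t: 1.77
ee_pos: [0.5505, 0.0471, 0.4032]
tool_rot: [0.737, 0.676, -0.0, -0.0]
ft_force: [0.7, -0.0, -0.1]
opening: 0.0857
```

Emit:
step_arm(plan=[{"dx":0.02,"dy":0.115,"dz":0,"rx":0,"ry":0,"rz":0,"hand":-1},{"dx":0.02,"dy":0.115,"dz":0,"rx":0,"ry":0,"rz":0,"hand":-1},{"dx":0.02,"dy":0.115,"dz":0,"rx":0,"ry":0,"rz":0,"hand":-1},{"dx":0.02,"dy":0.115,"dz":0,"rx":0,"ry":0,"rz":0,"hand":-1},{"dx":0.02,"dy":0.115,"dz":0,"rx":0,"ry":0,"rz":0,"hand":-1},{"dx":0,"dy":0,"dz":-0.1,"rx":0,"ry":0,"rz":0,"hand":-1},{"dx":0,"dy":0,"dz":-0.1,"rx":0,"ry":0,"rz":0,"hand":-1},{"dx":0,"dy":0,"dz":-0.1,"rx":0,"ry":0,"rz":0,"hand":-1},{"dx":0,"dy":0,"dz":-0.05,"rx":0,"ry":0,"rz":0,"hand":-1},{"dx":0,"dy":0,"dz":0,"rx":0,"ry":0,"rz":0,"hand":-1}])

```text
t: 2.6
ee_pos: [0.5795, 0.2175, 0.2944]
tool_rot: [0.736, 0.676, -0.003, -0.002]
ft_force: [0.0, -0.2, 0.2]
opening: 0.0858
```

Run:
```python
from look import *
snap('scene','s1');snap('top','t1')
crop('s1',270,90,470,240,4,'s1c'); crop('t1',180,100,340,220,5,'t1c')
print(arm.get_obs()['ee_pos'],arm.get_obs()['t'])
```

```text
[0.58084733 0.21775782 0.29856197] 2.7
```

View pics/s1c.png

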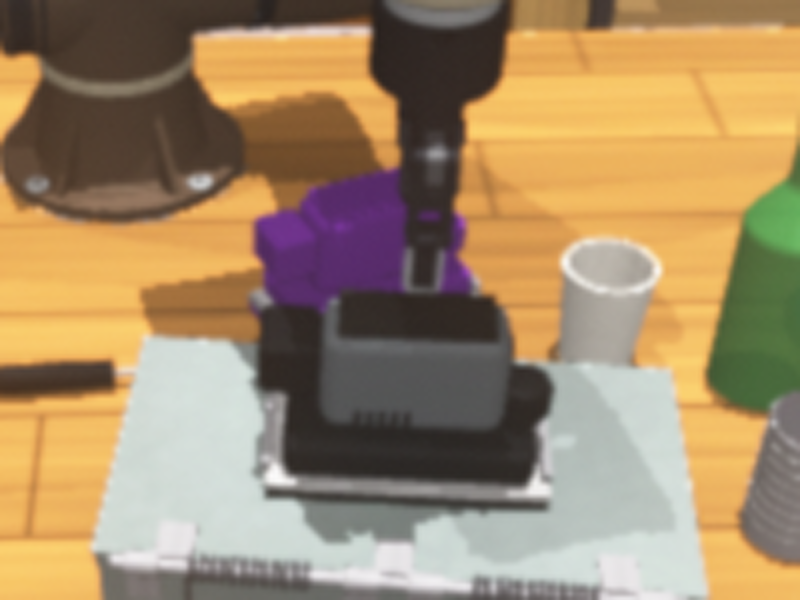

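View pics/t1c.png

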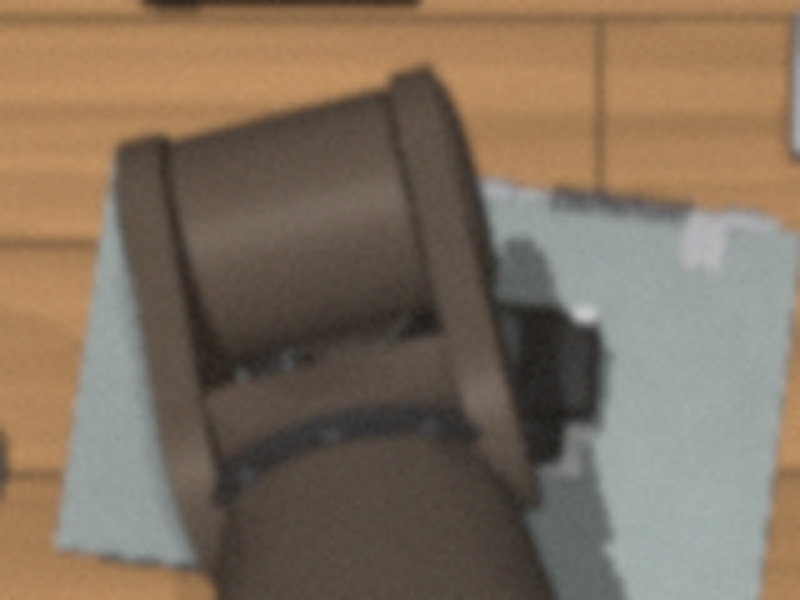

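The gripper (425,250 in the crop) hangs centred over the sander body (415,360), with its fingers in front of and behind it. I'll descend and close.

Emit:
step_arm(plan=[{"dx":0,"dy":0.003,"dz":-0.08,"rx":0,"ry":0,"rz":0,"hand":-1},{"dx":0,"dy":0,"dz":-0.08,"rx":0,"ry":0,"rz":0,"hand":-1},{"dx":0,"dy":0,"dz":-0.08,"rx":0,"ry":0,"rz":0,"hand":-1},{"dx":0,"dy":0,"dz":-0.04,"rx":0,"ry":0,"rz":0,"hand":-1},{"dx":0,"dy":0,"dz":-0.035,"rx":0,"ry":0,"rz":0,"hand":-1},{"dx":0,"dy":0,"dz":0,"rx":0,"ry":0,"rz":0,"hand":-1},{"dx":0,"dy":0,"dz":0,"rx":0,"ry":0,"rz":0,"hand":-1}])

```text
t: 3.28
ee_pos: [0.5812, 0.2187, 0.2049]
tool_rot: [0.737, 0.676, 0.001, 0.0]
ft_force: [-0.1, -0.6, 1.0]
opening: 0.0853
```

Emit:
step_arm(plan=[{"dx":0,"dy":0,"dz":0,"rx":0,"ry":0,"rz":0,"hand":1},{"dx":0,"dy":0,"dz":0,"rx":0,"ry":0,"rz":0,"hand":1},{"dx":0,"dy":0,"dz":0,"rx":0,"ry":0,"rz":0,"hand":1},{"dx":0,"dy":0,"dz":0,"rx":0,"ry":0,"rz":0,"hand":1},{"dx":0,"dy":0,"dz":0,"rx":0,"ry":0,"rz":0,"hand":1},{"dx":0,"dy":0,"dz":0,"rx":0,"ry":0,"rz":0,"hand":1},{"dx":0,"dy":0,"dz":0,"rx":0,"ry":0,"rz":0,"hand":1},{"dx":0,"dy":0,"dz":0,"rx":0,"ry":0,"rz":0,"hand":1}])

```text
t: 3.95
ee_pos: [0.5812, 0.2187, 0.205]
tool_rot: [0.737, 0.676, 0.001, 0.001]
ft_force: [0.9, -0.7, 6.2]
opening: 0.0531
```

Gripped: the opening is 53 mm against a 54 mm body. Now I'll lift.

Emit:
step_arm(plan=[{"dx":0,"dy":0,"dz":0.02,"rx":0,"ry":0,"rz":0,"hand":1},{"dx":0,"dy":0,"dz":0.05,"rx":0,"ry":0,"rz":0,"hand":1},{"dx":0,"dy":0,"dz":0.07,"rx":0,"ry":0,"rz":0,"hand":1},{"dx":0,"dy":0,"dz":0.07,"rx":0,"ry":0,"rz":0,"hand":1},{"dx":0,"dy":0,"dz":0.07,"rx":0,"ry":0,"rz":0,"hand":1},{"dx":0,"dy":0,"dz":0.07,"rx":0,"ry":0,"rz":0,"hand":1},{"dx":0,"dy":0,"dz":0.05,"rx":0,"ry":0,"rz":0,"hand":1},{"dx":0,"dy":0,"dz":0,"rx":0,"ry":0,"rz":0,"hand":1}])

```text
t: 4.62
ee_pos: [0.581, 0.2188, 0.3266]
tool_rot: [0.736, 0.676, 0.002, 0.001]
ft_force: [0.3, -0.1, -6.5]
opening: 0.0536
```

Run:
```python
from look import *
snap('scene','s2');snap('top','t2')
crop('s2',270,50,430,170,5,'s2c'); crop('t2',180,80,340,200,5,'t2c')
o=arm.get_obs();print(o['ee_pos'],o['t'],o['tool_rot'],o['ft_force'],o['moment'],o['opening'],o['q'])
```

```text
[0.58019459 0.2185348  0.32301536] 4.7167 [ 7.36486134e-01  6.76452384e-01 -5.29419686e-04 -2.57818457e-04] [ 0.04007481  0.97953526 -7.82360534] [ 0.03036001 -0.02680528 -0.03728441] 0.053591040275070195 [ 2.53745478e-01  4.25721655e-01  1.47761442e+00 -4.48393496e-05
  1.23943354e+00  3.38686168e-01]
```

View pics/s2c.png

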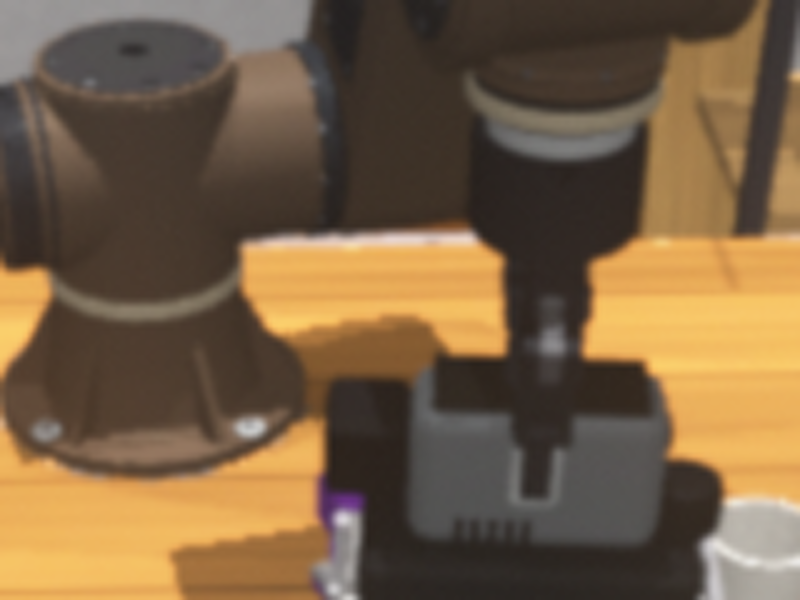

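View pics/t2c.png

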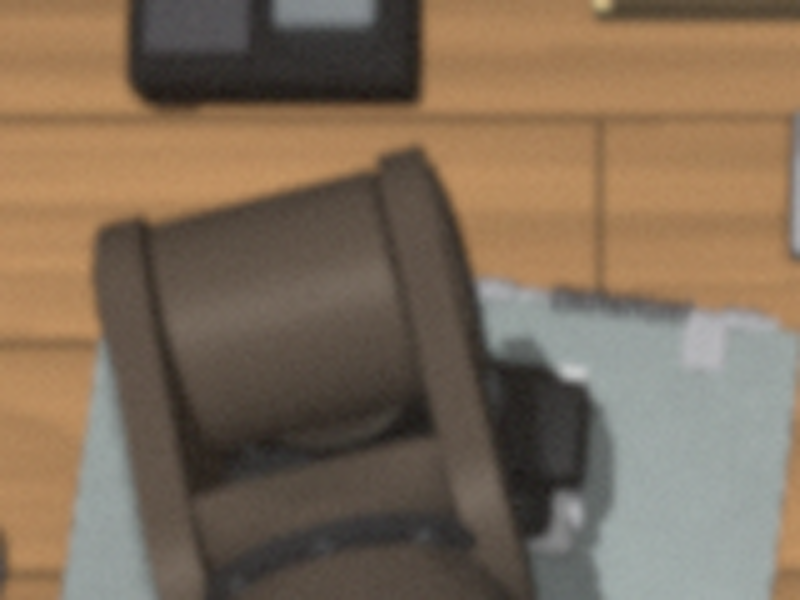

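The sander hangs level. The finger sits mid-body at (537,470), where the body spans 412–665, and the measured weight is about 7.8 N. I'll carry it to above the block.

Emit:
step_arm(plan=[{"dx":-0.005,"dy":-0.04,"dz":0,"rx":0,"ry":0,"rz":-0.02,"hand":1},{"dx":-0.01,"dy":-0.08,"dz":0,"rx":0,"ry":0,"rz":-0.04,"hand":1},{"dx":-0.01,"dy":-0.11,"dz":0,"rx":0,"ry":0,"rz":-0.045,"hand":1},{"dx":-0.01,"dy":-0.11,"dz":0,"rx":0,"ry":0,"rz":-0.045,"hand":1},{"dx":-0.01,"dy":-0.11,"dz":0,"rx":0,"ry":0,"rz":-0.045,"hand":1},{"dx":-0.01,"dy":-0.11,"dz":0,"rx":0,"ry":0,"rz":-0.045,"hand":1},{"dx":-0.01,"dy":-0.11,"dz":0,"rx":0,"ry":0,"rz":-0.045,"hand":1},{"dx":-0.01,"dy":-0.11,"dz":0,"rx":0,"ry":0,"rz":-0.045,"hand":1},{"dx":-0.01,"dy":-0.11,"dz":0,"rx":0,"ry":0,"rz":-0.045,"hand":1},{"dx":-0.01,"dy":-0.11,"dz":0,"rx":0,"ry":0,"rz":-0.045,"hand":1}])

```text
t: 5.55
ee_pos: [0.551, -0.0832, 0.3223]
tool_rot: [0.917, 0.399, -0.001, -0.001]
ft_force: [0.7, 1.0, -7.7]
opening: 0.0536
```

Emit:
step_arm(plan=[{"dx":-0.01,"dy":-0.11,"dz":0,"rx":0,"ry":0,"rz":-0.045,"hand":1},{"dx":-0.01,"dy":-0.11,"dz":0,"rx":0,"ry":0,"rz":-0.045,"hand":1},{"dx":-0.01,"dy":-0.11,"dz":0,"rx":0,"ry":0,"rz":-0.045,"hand":1},{"dx":-0.015,"dy":-0.11,"dz":0,"rx":0,"ry":0,"rz":-0.045,"hand":1},{"dx":-0.015,"dy":-0.11,"dz":0,"rx":0,"ry":0,"rz":-0.045,"hand":1},{"dx":-0.015,"dy":-0.11,"dz":0,"rx":0,"ry":0,"rz":-0.045,"hand":1},{"dx":-0.015,"dy":-0.11,"dz":0,"rx":0,"ry":0,"rz":-0.045,"hand":1},{"dx":-0.015,"dy":-0.11,"dz":0,"rx":0,"ry":0,"rz":-0.045,"hand":1},{"dx":-0.01,"dy":-0.08,"dz":0,"rx":0,"ry":0,"rz":-0.045,"hand":1},{"dx":-0.005,"dy":-0.05,"dz":0,"rx":0,"ry":0,"rz":-0.035,"hand":1}])

```text
t: 6.38
ee_pos: [0.5145, -0.3872, 0.3215]
tool_rot: [0.998, 0.064, -0.001, -0.001]
ft_force: [0.9, -0.6, -7.6]
opening: 0.0536
```

Run:
```python
from look import *
snap('scene','s3');snap('top','t3')
crop('s3',90,80,290,230,4,'s3c'); crop('t3',380,130,560,265,4.4,'t3c')
o=arm.get_obs();print(o['ee_pos'],o['t'],o['tool_rot'],R.from_quat(o['tool_rot']).as_matrix())
```

```text
[ 0.51465102 -0.38690848  0.32138699] 6.4833 [ 9.97912047e-01  6.45674760e-02 -1.33547617e-03 -8.96124138e-04] [[ 0.99165852  0.12886293 -0.0027811 ]
 [ 0.12886772 -0.99166048  0.00161605]
 [-0.00254965 -0.00196096 -0.99999483]]
```

View pics/s3c.png

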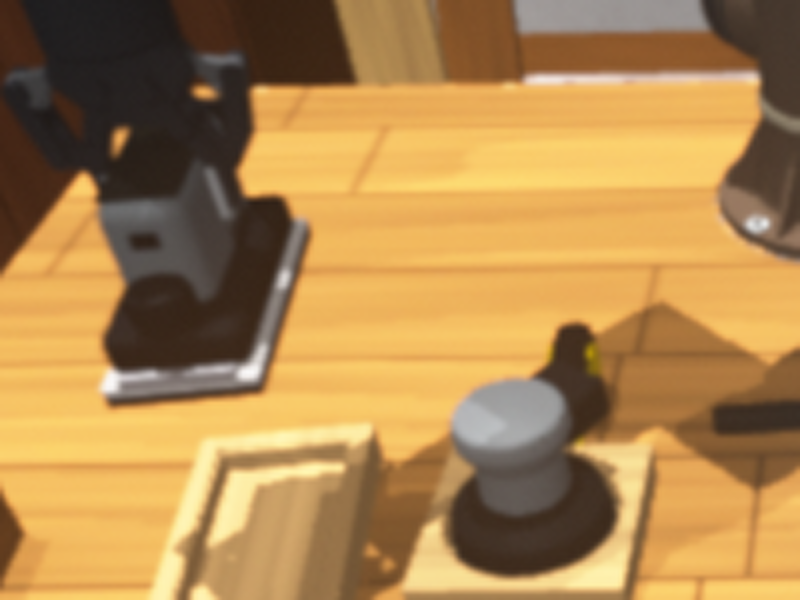

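View pics/t3c.png

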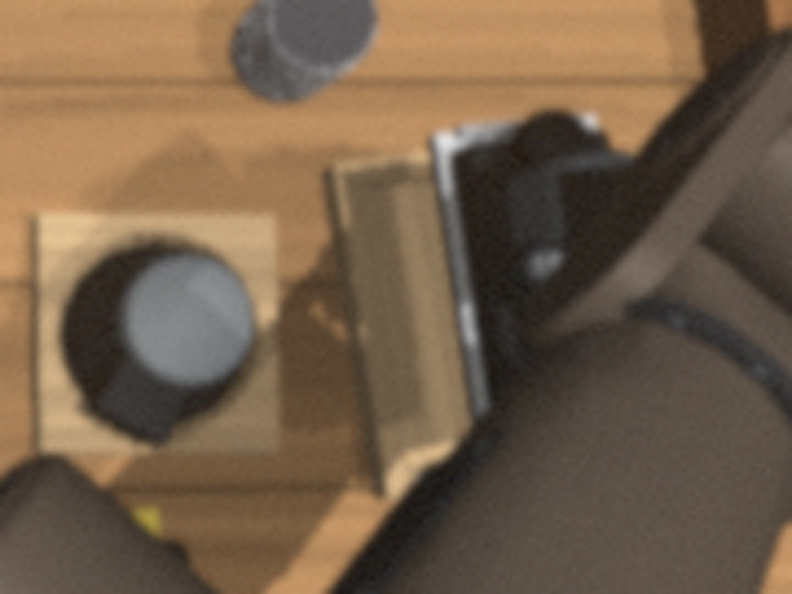

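The sander's knob-end sole corners show at (435,136) and (597,120) in the top crop and at (262,372) and (107,383) in the scene crop. I'll use them to check the sander's pose in the hand.

Run:
```python
from look import *
np.set_printoptions(precision=4,suppress=True)
T=load('t3');S=load('s3')
ct=lambda x,y:((x+.5)/4.4-.5+380,(y+.5)/4.4-.5+130)
cs=lambda x,y:((x+.5)/4-.5+90,(y+.5)/4-.5+80)
e=np.array([.5147,-.387,0]); 
A=tri(T,ct(434,136),S,cs(262,372)); B=tri(T,ct(598,120),S,cs(107,383)); print(A,B)
ya=.1302
Rz=R.from_euler('z',ya).as_matrix()
for s in(1,-1):
    X=e+Rz@np.array([.0925,s*.0465,0]); X[2]=.3214-.094+.014; print(X, (proj(T,X)-[380,130]+.5)*4.4-.5,(proj(S,X)-[90,80]+.5)*4-.5)
zz=.2414
a=onz(T,ct(434,136),zz);b=onz(T,ct(598,120),zz);c=onz(T,ct(487,410),zz)
print(a,b,c,'end edge yaw',np.arctan2(*( (a-b)[[0,1]]*[-1,1])),'side yaw',np.arctan2((a-c)[1],(a-c)[0]), 'centre',(a+b)/2-Rz@[.0925,0,0])
```

```text
(array([ 0.5993, -0.3267,  0.2437]), [np.float64(0.0034146588569163357), np.float64(0.0034146588569164875)]) (array([ 0.608 , -0.4201,  0.2438]), [np.float64(0.003961355673919944), np.float64(0.003961355673919838)])
[ 0.6004 -0.3289  0.2414] [430.3601 136.5758] [253.0824 375.3789]
[ 0.6125 -0.4211  0.2414] [590.71   115.4671] [ 96.6478 389.7142]
[ 0.6007 -0.331   0.2414] [ 0.6098 -0.4252  0.2414] [ 0.4442 -0.356   0.2414] end edge yaw 0.09647427970089716 side yaw 0.15872476381400993 centre [ 0.5136 -0.3901  0.2414]
```

Emit:
step_arm(plan=[{"dx":0.005,"dy":-0.04,"dz":0,"rx":0,"ry":0,"rz":0.002,"hand":1},{"dx":0,"dy":-0.04,"dz":-0.03,"rx":0,"ry":0,"rz":0,"hand":1},{"dx":0,"dy":0,"dz":-0.07,"rx":0,"ry":0,"rz":0,"hand":1},{"dx":0,"dy":0,"dz":-0.1,"rx":0,"ry":0,"rz":0,"hand":1},{"dx":0,"dy":0,"dz":-0.1,"rx":0,"ry":0,"rz":0,"hand":1},{"dx":0,"dy":0,"dz":-0.1,"rx":0,"ry":0,"rz":0,"hand":1},{"dx":0,"dy":0,"dz":-0.07,"rx":0,"ry":0,"rz":0,"hand":1},{"dx":0,"dy":0,"dz":-0.05,"rx":0,"ry":0,"rz":0,"hand":1},{"dx":0,"dy":0,"dz":-0.03,"rx":0,"ry":0,"rz":0,"hand":1},{"dx":0,"dy":0,"dz":0,"rx":0,"ry":0,"rz":0,"hand":1}])

```text
t: 7.32
ee_pos: [0.517, -0.4078, 0.156]
tool_rot: [0.998, 0.069, -0.001, -0.001]
ft_force: [-1.1, 0.1, -7.5]
opening: 0.0534
```

Run:
```python
from look import *
snap('scene','s4');
crop('s4',90,130,290,280,4,'s4c'); 
snap('top','t4')
crop('t4',400,130,560,250,5,'t4c')
for i in range(4):
    arm.get_image('top');o=arm.get_obs();print(o['ee_pos'],o['t'],R.from_quat(o['tool_rot']).as_matrix()[:,0])
```

```text
[ 0.51803083 -0.40868251  0.15968787] 7.4667 [9.90438322e-01 1.37953515e-01 8.71041953e-04]
[ 0.51804441 -0.4087315   0.15998895] 7.5167 [0.99046209 0.13778039 0.00118591]
[ 0.51801552 -0.40869502  0.16007625] 7.5667 [0.99046579 0.13775309 0.00126777]
[ 0.51794906 -0.40862104  0.15998769] 7.6167 [0.99046141 0.13778568 0.00114008]
```

View pics/s4c.png

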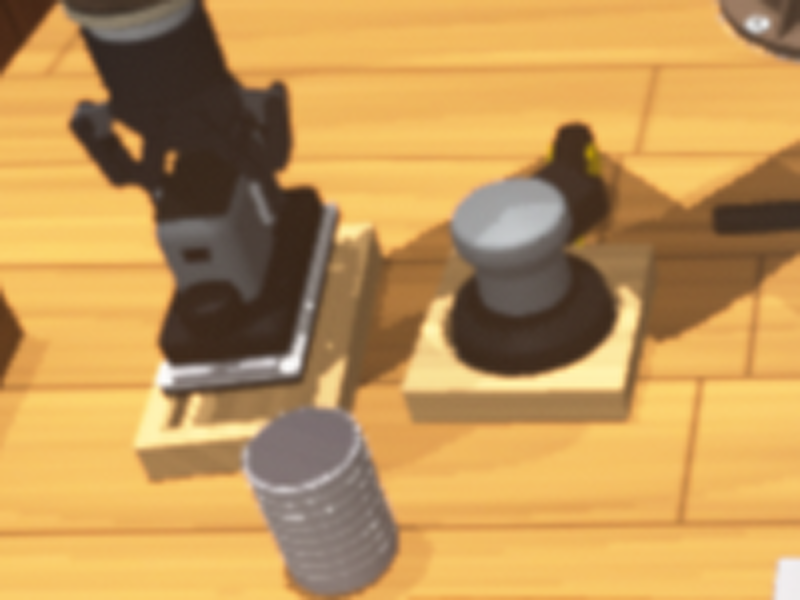

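View pics/t4c.png

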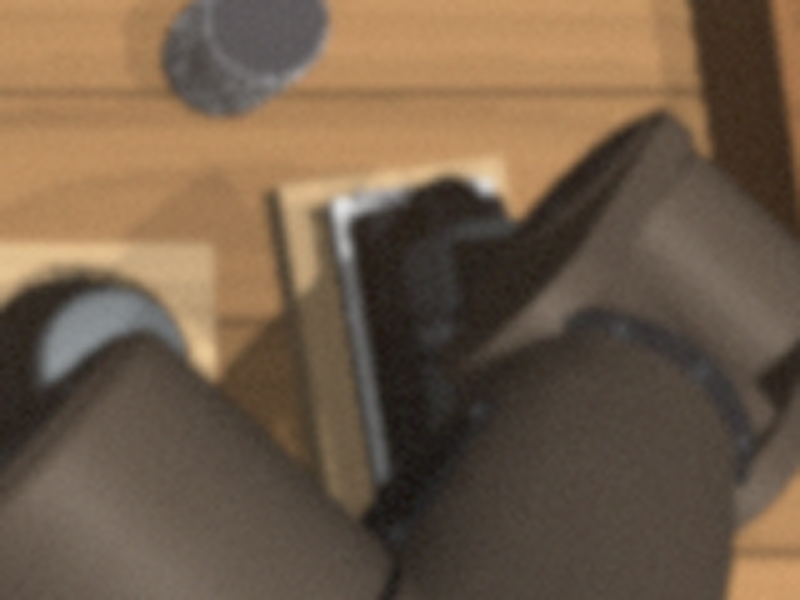

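Run:
```python
from look import *
np.set_printoptions(precision=4,suppress=True)
T=load('t4');S=load('s4')
ct=lambda x,y:((x+.5)/5-.5+400,(y+.5)/5-.5+130)
cs=lambda x,y:((x+.5)/4-.5+90,(y+.5)/4-.5+130)
z=.080
a,b,c=[onz(T,ct(*p),z) for p in((331,200),(492,180),(380,490))]
Rz=R.from_euler('z',.136).as_matrix()
print('top',a,b,c,'centre',(a+b)/2-Rz@[.0925,0,0],a-Rz@[.0925,.0465,0],'yaw',np.arctan2((a-c)[1],(a-c)[0]))
a2,b2=[onz(S,cs(*p),z) for p in((297,366),(163,376))]
print('scene',a2,b2,'centre',(a2+b2)/2-Rz@[.0925,0,0])
print(tri(T,ct(331,200),S,cs(297,366)),tri(T,ct(492,180),S,cs(163,376)))
# block by scene
B0=load('scene0'); c4=lambda x,y:((x+.5)/5-.5+110,(y+.5)/5-.5+150)
P=[onz(B0,c4(*p),.034) for p in((157,200),(365,182),(72,458))]; print('block scene',P,(P[1]+P[2])/2)
# block in new top
print('block corners new top',onz(T,ct(277,190),.034),onz(T,ct(503,157),.034))
```

```text
top [ 0.6035 -0.3478  0.08  ] [ 0.6148 -0.4399  0.08  ] [ 0.4389 -0.3706  0.08  ] centre [ 0.5175 -0.4064  0.08  ] [ 0.5181 -0.4064  0.08  ] yaw 0.13753415646658473
scene [ 0.6049 -0.3454  0.08  ] [ 0.6127 -0.4344  0.08  ] centre [ 0.5171 -0.4024  0.08  ]
(array([ 0.6034, -0.3472,  0.0787]), [np.float64(0.0009759578348745827), np.float64(0.0009759578348746464)]) (array([ 0.6137, -0.4366,  0.0814]), [np.float64(0.0027152604293434615), np.float64(0.0027152604293435418)])
block scene [array([ 0.4141, -0.4889,  0.034 ]), array([ 0.3991, -0.3601,  0.034 ]), array([ 0.6346, -0.4594,  0.034 ])] [ 0.5169 -0.4097  0.034 ]
block corners new top [ 0.6168 -0.3302  0.034 ] [ 0.6362 -0.4638  0.034 ]
```

Emit:
step_arm(plan=[{"dx":-0.004,"dy":-0.012,"dz":0,"rx":0,"ry":0,"rz":-0.002,"hand":1},{"dx":0,"dy":0,"dz":-0.03,"rx":0,"ry":0,"rz":0,"hand":1},{"dx":0,"dy":0,"dz":-0.03,"rx":0,"ry":0,"rz":0,"hand":1},{"dx":0,"dy":0,"dz":-0.02,"rx":0,"ry":0,"rz":0,"hand":1},{"dx":0,"dy":0,"dz":-0.01,"rx":0,"ry":0,"rz":0,"hand":1},{"dx":0,"dy":0,"dz":-0.01,"rx":0,"ry":0,"rz":0,"hand":1},{"dx":0,"dy":0,"dz":-0.01,"rx":0,"ry":0,"rz":0,"hand":1},{"dx":0,"dy":0,"dz":-0.01,"rx":0,"ry":0,"rz":0,"hand":1},{"dx":0,"dy":0,"dz":0,"rx":0,"ry":0,"rz":0,"hand":1}])

```text
t: 8.37
ee_pos: [0.5164, -0.4118, 0.1223]
tool_rot: [0.998, 0.067, -0.0, -0.0]
ft_force: [-1.3, -0.2, -7.2]
opening: 0.0533
```

The underside is at about 28 mm, already below the 34 mm rim, and the force hasn't changed. I'll keep lowering slowly.

Emit:
step_arm(plan=[{"dx":0,"dy":0,"dz":-0.01,"rx":0,"ry":0,"rz":0,"hand":1},{"dx":0,"dy":0,"dz":-0.01,"rx":0,"ry":0,"rz":0,"hand":1},{"dx":0,"dy":0,"dz":-0.01,"rx":0,"ry":0,"rz":0,"hand":1},{"dx":0,"dy":0,"dz":0,"rx":0,"ry":0,"rz":0,"hand":1}])

```text
t: 8.7
ee_pos: [0.5163, -0.4118, 0.1131]
tool_rot: [0.998, 0.067, -0.0, -0.0]
ft_force: [-1.1, 0.0, -8.4]
opening: 0.0532
```

Emit:
step_arm(plan=[{"dx":0,"dy":0,"dz":-0.007,"rx":0,"ry":0,"rz":0,"hand":1},{"dx":0,"dy":0,"dz":-0.006,"rx":0,"ry":0,"rz":0,"hand":1},{"dx":0,"dy":0,"dz":0,"rx":0,"ry":0,"rz":0,"hand":1}])

```text
t: 8.95
ee_pos: [0.5164, -0.4119, 0.1096]
tool_rot: [0.998, 0.067, -0.0, -0.0]
ft_force: [-0.3, 0.7, -6.9]
opening: 0.053
```

Emit:
step_arm(plan=[{"dx":0,"dy":0,"dz":-0.007,"rx":0,"ry":0,"rz":0,"hand":1},{"dx":0,"dy":0,"dz":0,"rx":0,"ry":0,"rz":0,"hand":1}])

```text
t: 9.12
ee_pos: [0.5164, -0.4119, 0.1075]
tool_rot: [0.998, 0.067, -0.0, -0.0]
ft_force: [0.1, -0.2, -7.7]
opening: 0.0531
```

Emit:
step_arm(plan=[{"dx":0,"dy":0,"dz":-0.005,"rx":0,"ry":0,"rz":0,"hand":1},{"dx":0,"dy":0,"dz":0,"rx":0,"ry":0,"rz":0,"hand":1}])

```text
t: 9.28
ee_pos: [0.5165, -0.412, 0.1064]
tool_rot: [0.998, 0.067, 0.0, 0.0]
ft_force: [0.2, 0.6, -7.0]
opening: 0.0535
```

Emit:
step_arm(plan=[{"dx":0,"dy":0,"dz":-0.005,"rx":0,"ry":0,"rz":0,"hand":1},{"dx":0,"dy":0,"dz":0,"rx":0,"ry":0,"rz":0,"hand":1}])

```text
t: 9.45
ee_pos: [0.5165, -0.4121, 0.1063]
tool_rot: [0.998, 0.067, 0.0, 0.0]
ft_force: [-3.1, 1.4, 7.0]
opening: 0.0536
```

Emit:
step_arm(plan=[{"dx":0,"dy":0,"dz":-0.004,"rx":0,"ry":0,"rz":0,"hand":1},{"dx":0,"dy":0,"dz":0,"rx":0,"ry":0,"rz":0,"hand":1}])

```text
t: 9.62
ee_pos: [0.5165, -0.4121, 0.1063]
tool_rot: [0.998, 0.067, 0.001, 0.001]
ft_force: [-6.1, 3.8, 17.2]
opening: 0.0533
```

The sander is on the floor: TCP z stops at 0.1063 m (0.106 expected) and the force turns upward. I'll relax, release and retreat straight up.

Emit:
step_arm(plan=[{"dx":0,"dy":0,"dz":0.007,"rx":0,"ry":0,"rz":0,"hand":1},{"dx":0,"dy":0,"dz":0,"rx":0,"ry":0,"rz":0,"hand":-1},{"dx":0,"dy":0,"dz":0,"rx":0,"ry":0,"rz":0,"hand":-1},{"dx":0,"dy":0,"dz":0,"rx":0,"ry":0,"rz":0,"hand":-1},{"dx":0,"dy":0,"dz":0,"rx":0,"ry":0,"rz":0,"hand":-1},{"dx":0,"dy":0,"dz":0,"rx":0,"ry":0,"rz":0,"hand":-1},{"dx":0,"dy":0,"dz":0,"rx":0,"ry":0,"rz":0,"hand":-1},{"dx":0,"dy":0,"dz":0,"rx":0,"ry":0,"rz":0,"hand":-1}])

```text
t: 10.28
ee_pos: [0.5165, -0.412, 0.1056]
tool_rot: [0.998, 0.067, -0.0, 0.0]
ft_force: [-0.3, 1.0, -0.1]
opening: 0.0854
```

Emit:
step_arm(plan=[{"dx":0,"dy":0,"dz":0.05,"rx":0,"ry":0,"rz":0,"hand":-1},{"dx":0,"dy":0,"dz":0.1,"rx":0,"ry":0,"rz":0,"hand":-1},{"dx":0,"dy":0,"dz":0.13,"rx":0,"ry":0,"rz":0,"hand":-1},{"dx":0,"dy":0,"dz":0.13,"rx":0,"ry":0,"rz":0,"hand":-1},{"dx":0,"dy":0,"dz":0.13,"rx":0,"ry":0,"rz":0,"hand":-1},{"dx":0,"dy":0.05,"dz":0.1,"rx":0,"ry":0,"rz":0,"hand":-1},{"dx":0,"dy":0.1,"dz":0.05,"rx":0,"ry":0,"rz":0.02,"hand":-1},{"dx":0,"dy":0.13,"dz":0,"rx":0,"ry":0,"rz":0.06,"hand":-1},{"dx":0,"dy":0.13,"dz":0,"rx":0,"ry":0,"rz":0.06,"hand":-1},{"dx":0,"dy":0.13,"dz":0,"rx":0,"ry":0,"rz":0.06,"hand":-1}])

```text
t: 11.12
ee_pos: [0.516, -0.2485, 0.313]
tool_rot: [0.974, 0.225, 0.0, 0.0]
ft_force: [1.4, 0.8, 0.2]
opening: 0.085
```

Emit:
step_arm(plan=[{"dx":-0.01,"dy":0.13,"dz":0,"rx":0,"ry":0,"rz":0.06,"hand":-1},{"dx":-0.01,"dy":0.13,"dz":0,"rx":0,"ry":0,"rz":0.06,"hand":-1},{"dx":-0.01,"dy":0.13,"dz":0,"rx":0,"ry":0,"rz":0.06,"hand":-1},{"dx":-0.01,"dy":0.13,"dz":0,"rx":0,"ry":0,"rz":0.06,"hand":-1},{"dx":-0.01,"dy":0.13,"dz":0,"rx":0,"ry":0,"rz":0.06,"hand":-1}])

```text
t: 11.53
ee_pos: [0.5009, -0.0532, 0.3129]
tool_rot: [0.895, 0.446, 0.0, 0.0]
ft_force: [0.4, 0.7, 0.0]
opening: 0.0852
```

Run:
```python
from look import *
snap('scene','s5');snap('top','t5')
crop('s5',90,130,290,280,4,'s5c'); crop('t5',380,130,540,250,5,'t5c')
o=arm.get_obs();print(o['ee_pos'],o['t'],o['tool_rot'],o['ft_force'],o['q'])
```

```text
[ 0.50065829 -0.05069382  0.31312474] 11.6333 [ 8.94185554e-01  4.47696392e-01  2.80920187e-04 -2.35989652e-04] [ 0.0876809   0.4357915  -0.47077881] [-2.32582483e-01  2.54792067e-01  1.76785771e+00  8.03180064e-04
  1.11881501e+00  4.09488105e-01]
```

View pics/s5c.png

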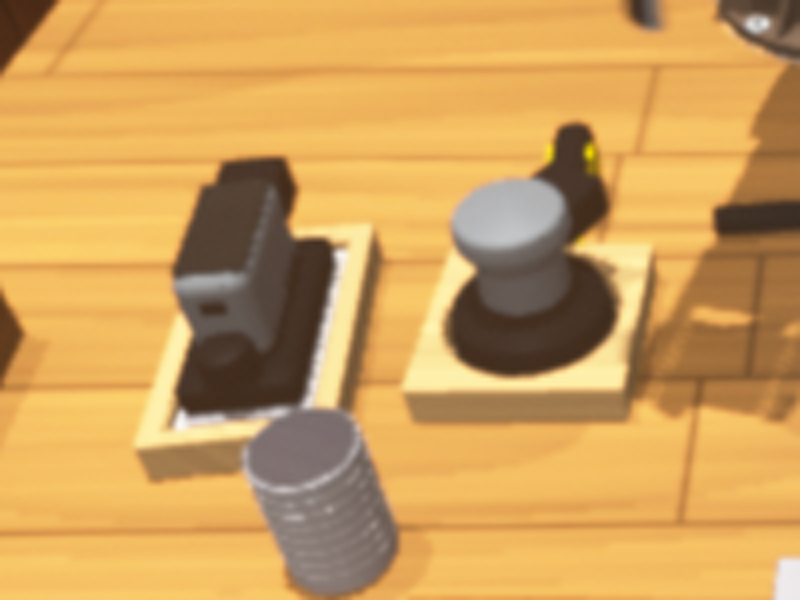

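View pics/t5c.png

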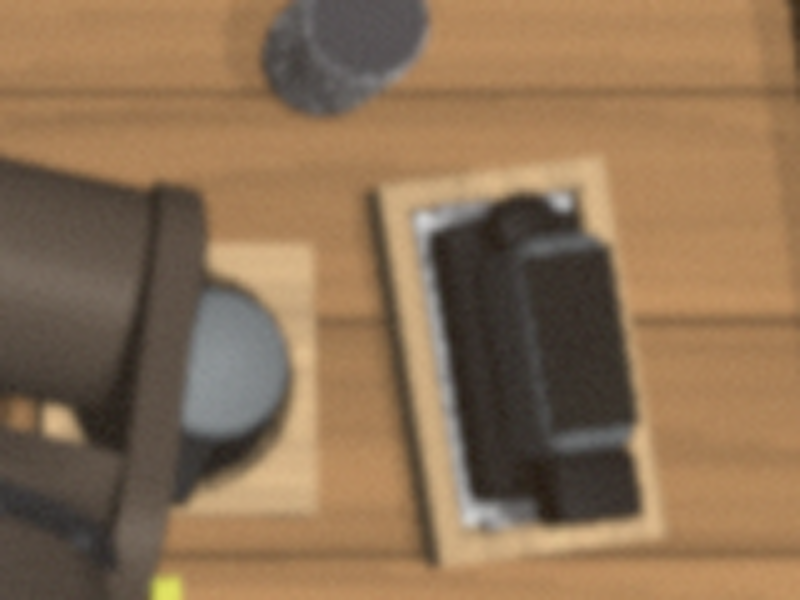

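View pics/s5.png

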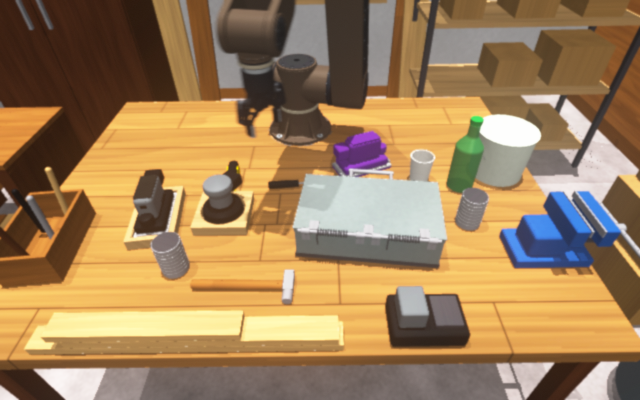

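The sander sits flush in the recess, with an even white margin of sole inside the rim in the top crop ((425,215), (470,520)). The bar now shows in the scene view at about (370,172), so I'll triangulate it.

Run:
```python
from look import *
crop('s5',330,155,410,195,10,'s6c'); crop('t5',215,205,305,250,8.8,'t6c')
```

```text
(no output)
```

View pics/s6c.png

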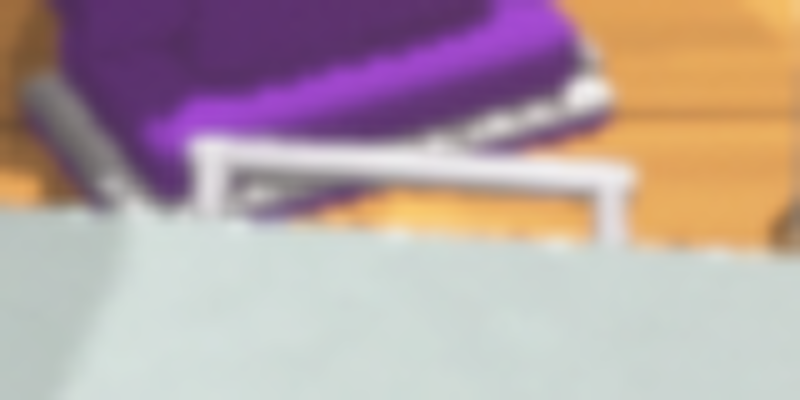

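View pics/t6c.png

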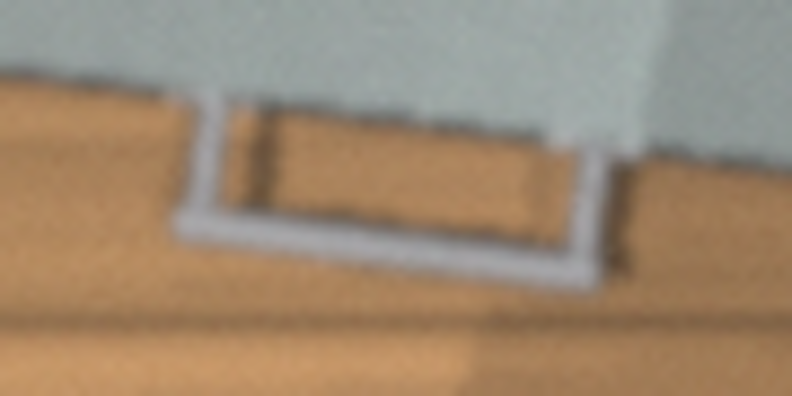

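Run:
```python
from look import *
np.set_printoptions(precision=4,suppress=True)
T=load('t5');S=load('s5')
ct=lambda x,y:((x+.5)/8.8-.5+215,(y+.5)/8.8-.5+205)
cs=lambda x,y:((x+.5)/10-.5+330,(y+.5)/10-.5+155)
L=tri(T,ct(175,225),S,cs(634,179)); Rr=tri(T,ct(600,276),S,cs(190,149)); print(L,Rr)
m=(L[0]+Rr[0])/2; d=L[0]-Rr[0]; yaw=np.arctan2(-d[0],d[1]); print(m,np.linalg.norm(d),yaw)
yaw=-.1235; ax=np.array([np.cos(yaw),np.sin(yaw),0])
h=np.array([.5768,.2161,0])+.11*ax; h[2]=.105; print('hinge from lid',h,'from bar',m+.265*ax)
```

```text
(array([0.4327, 0.3027, 0.1026]), [np.float64(0.0007539654237245976), np.float64(0.0007539654237245432)]) (array([0.4163, 0.1694, 0.1041]), [np.float64(0.0005443299976325656), np.float64(0.0005443299976326229)])
[0.4245 0.2361 0.1034] 0.13423718754162584 -0.12204767389028605
hinge from lid [0.686  0.2025 0.105 ] from bar [0.6875 0.2034 0.1034]
```

Emit:
step_arm(plan=[{"dx":-0.032,"dy":0.119,"dz":0,"rx":0,"ry":0,"rz":0.0414,"hand":0.2},{"dx":-0.032,"dy":0.119,"dz":0,"rx":0,"ry":0,"rz":0.0414,"hand":0.2},{"dx":-0.032,"dy":0.119,"dz":0,"rx":0,"ry":0,"rz":0.0414,"hand":0.2},{"dx":-0.032,"dy":0.119,"dz":0,"rx":0,"ry":0,"rz":0.0414,"hand":0.2},{"dx":-0.032,"dy":0.119,"dz":0,"rx":0,"ry":0,"rz":0.0414,"hand":0.2},{"dx":-0.032,"dy":0.119,"dz":0,"rx":0,"ry":0,"rz":0.0414,"hand":0.2},{"dx":-0.032,"dy":0.119,"dz":-0.05,"rx":0,"ry":0,"rz":0.0414,"hand":0.2},{"dx":-0.032,"dy":0.119,"dz":-0.1,"rx":0,"ry":0,"rz":0.0414,"hand":0.2},{"dx":0,"dy":0,"dz":-0.1,"rx":0,"ry":0,"rz":0,"hand":0.2},{"dx":0,"dy":0,"dz":-0.1,"rx":0,"ry":0,"rz":0,"hand":0.2}])

```text
t: 12.47
ee_pos: [0.4255, 0.2275, 0.2107]
tool_rot: [0.751, 0.661, 0.001, 0.0]
ft_force: [-0.4, 0.2, -0.8]
opening: 0.034
```

Run:
```python
from look import *
snap('scene','s7');snap('top','t7')
crop('s7',290,90,450,210,5,'s7c')
for i in range(2):
    arm.get_image('top');o=arm.get_obs()
print(o['ee_pos'],o['t'],o['tool_rot'],o['opening'],o['q'],o['ft_force'])
```

```text
[0.42642247 0.22592441 0.21206418] 12.6667 [ 7.51934054e-01  6.59238294e-01 -2.21274316e-04 -3.85762368e-05] 0.0339943071969208 [ 3.50268578e-01  3.44220622e-01  1.94801495e+00 -1.17017050e-04
  8.49797623e-01  4.81531496e-01] [0.53504527 0.04063705 0.90488296]
```

View pics/s7c.png

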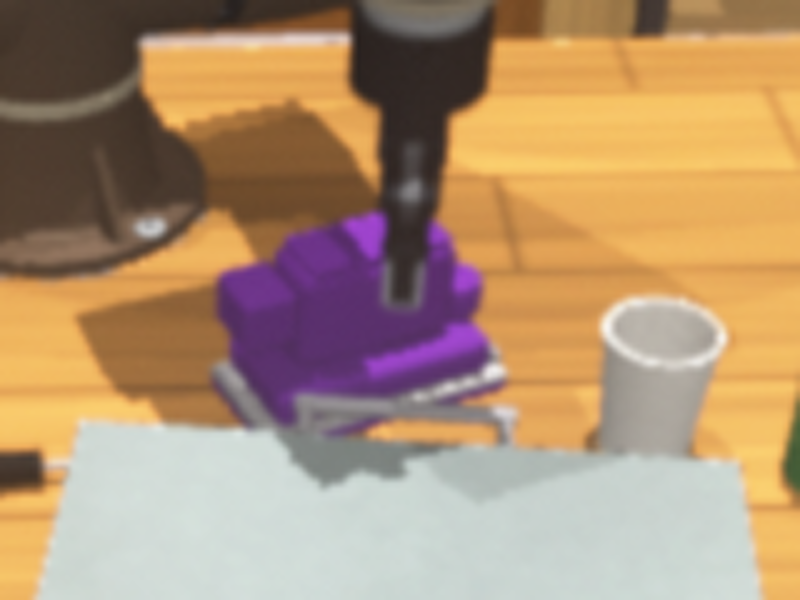

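View pics/t7.png

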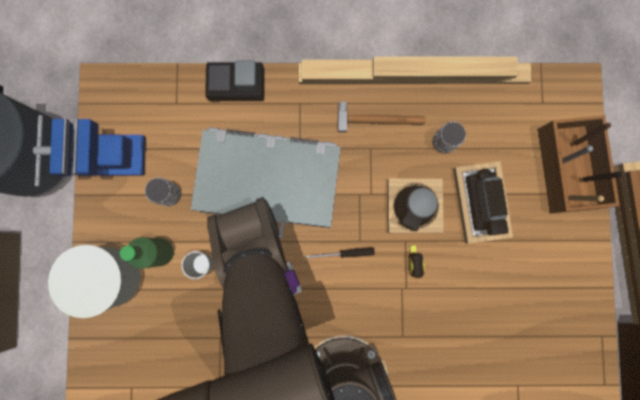

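The fingers hang over the bar at (405,290) in the crop, pointing straight down, with the cup and the purple sander clear. I'll make a small correction and descend onto the bar.

Emit:
step_arm(plan=[{"dx":-0.007,"dy":0.03,"dz":-0.04,"rx":0,"ry":0,"rz":0.005,"hand":0.2},{"dx":0,"dy":0,"dz":-0.07,"rx":0,"ry":0,"rz":0,"hand":0.2},{"dx":0,"dy":0,"dz":-0.07,"rx":0,"ry":0,"rz":0,"hand":0.2},{"dx":0,"dy":0,"dz":-0.06,"rx":0,"ry":0,"rz":0,"hand":0.2},{"dx":0,"dy":0,"dz":-0.05,"rx":0,"ry":0,"rz":0,"hand":0.2},{"dx":0,"dy":0,"dz":-0.03,"rx":0,"ry":0,"rz":0,"hand":0.2},{"dx":0,"dy":0,"dz":-0.025,"rx":0,"ry":0,"rz":0,"hand":0.2},{"dx":0,"dy":0,"dz":0,"rx":0,"ry":0,"rz":0,"hand":0.2}])

```text
t: 13.33
ee_pos: [0.4243, 0.235, 0.108]
tool_rot: [0.749, 0.662, 0.0, 0.0]
ft_force: [0.1, -0.3, -0.6]
opening: 0.0339
```

Run:
```python
from look import *
snap('scene','s8')
crop('s8',290,90,450,210,5,'s8c')
for i in range(2):
    arm.get_image('top');o=arm.get_obs()
print(o['ee_pos'],o['t'],o['tool_rot'],o['opening'],o['ft_force'])
```

```text
[0.42430158 0.23527057 0.10890852] 13.4833 [7.49088746e-01 6.62469222e-01 7.02822081e-04 2.92422382e-04] 0.034581548717225526 [-0.0453085   0.30705452 -0.11601851]
```

View pics/s8c.png

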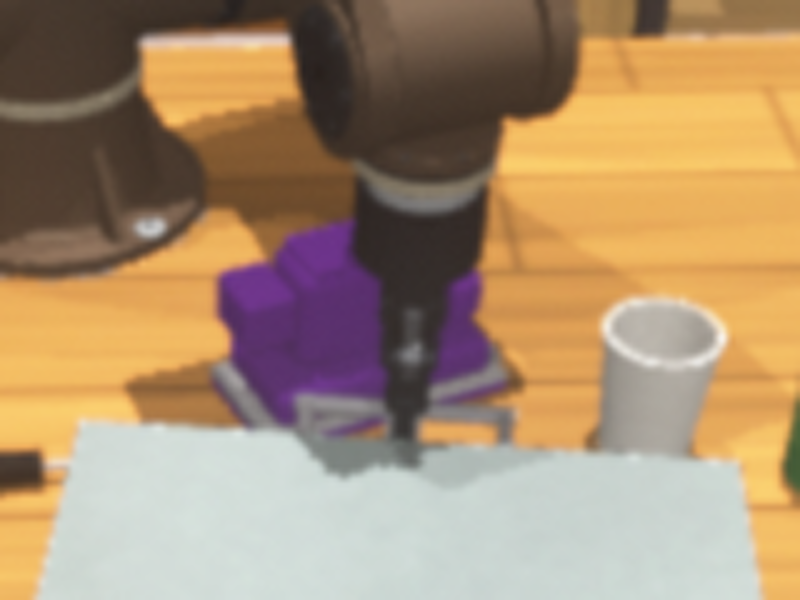

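The near finger stands between the bar and the lid edge at (405,430), with no contact. Closing.

Emit:
step_arm(plan=[{"dx":0,"dy":0,"dz":-0.005,"rx":0,"ry":0,"rz":0,"hand":0.2},{"dx":0,"dy":0,"dz":0,"rx":0,"ry":0,"rz":0,"hand":1},{"dx":0,"dy":0,"dz":0,"rx":0,"ry":0,"rz":0,"hand":1},{"dx":0,"dy":0,"dz":0,"rx":0,"ry":0,"rz":0,"hand":1},{"dx":0,"dy":0,"dz":0,"rx":0,"ry":0,"rz":0,"hand":1},{"dx":0,"dy":0,"dz":0,"rx":0,"ry":0,"rz":0,"hand":1},{"dx":0,"dy":0,"dz":0,"rx":0,"ry":0,"rz":0,"hand":1}])

```text
t: 14.07
ee_pos: [0.4251, 0.2352, 0.107]
tool_rot: [0.749, 0.662, 0.001, 0.001]
ft_force: [4.8, -3.9, 0.8]
opening: 0.0099
```

Run:
```python
from look import *
for i in range(2):
    arm.get_image('top');o=arm.get_obs()
print(o['ee_pos'],o['t'],o['tool_rot'],o['opening'],o['ft_force'],o['moment'])
# plan of lift: bar arc
yaw=-.1235; ax=np.array([np.cos(yaw),np.sin(yaw),0]); m=np.array([.4243,.2352,.102]); h=m+.265*np.cos(.0151)*ax; h[2]=.105
r0=m-h; n=np.array([-np.sin(yaw),np.cos(yaw),0]) # chest y
g=.003
def bar(th): return h+R.from_rotvec(-th*-1*-1*n*-1 if 0 else th*n).apply(r0)
print(bar(.1)-m)
def tcp(th): # tool tilted back by psi
    psi=.5*th
    up=R.from_rotvec(-psi*n).apply([0,0,1.]); return bar(th)+g*up
prev=tcp(0)
for th in np.arange(.05,1.0,.05):
    x=tcp(th); print(round(th,2),x,((x-prev)/.3).round(4)); prev=x
print('tilt unit per .05:', -.025*n/1.5708)
```

```text
[0.42505245 0.23520716 0.10703625] 14.1667 [0.74904319 0.66251933 0.00135233 0.00078124] 0.009804706768886094 [ 4.77269527 -3.64381254  0.39030898] [-0.61681376 -0.8261227  -0.07863357]
[ 0.00101644 -0.00012617  0.02646783]
0.05 [0.4244054  0.23518692 0.11824578] [ 0.0004 -0.      0.0442]
0.1 [0.42516765 0.2350923  0.13146408] [ 0.0025 -0.0003  0.0441]
0.15 [0.42658469 0.2349164  0.14462184] [ 0.0047 -0.0006  0.0439]
0.2 [0.42865284 0.23465967 0.15768618] [ 0.0069 -0.0009  0.0435]
0.25 [0.4313668  0.23432279 0.17062443] [ 0.009  -0.0011  0.0431]
0.3 [0.43471964 0.23390659 0.18340423] [ 0.0112 -0.0014  0.0426]
0.35 [0.43870284 0.23341215 0.19599362] [ 0.0133 -0.0016  0.042 ]
0.4 [0.44330632 0.23284071 0.20836111] [ 0.0153 -0.0019  0.0412]
0.45 [0.44851842 0.23219373 0.22047577] [ 0.0174 -0.0022  0.0404]
0.5 [0.45432599 0.23147282 0.23230727] [ 0.0194 -0.0024  0.0394]
0.55 [0.46071437 0.23067982 0.24382603] [ 0.0213 -0.0026  0.0384]
0.6 [0.46766746 0.22981672 0.2550032 ] [ 0.0232 -0.0029  0.0373]
0.65 [0.47516774 0.2288857  0.26581082] [ 0.025  -0.0031  0.036 ]
0.7 [0.48319635 0.22788909 0.27622182] [ 0.0268 -0.0033  0.0347]
0.75 [0.49173307 0.22682942 0.28621013] [ 0.0285 -0.0035  0.0333]
0.8 [0.50075644 0.22570933 0.29575076] [ 0.0301 -0.0037  0.0318]
0.85 [0.51024378 0.22453165 0.30481978] [ 0.0316 -0.0039  0.0302]
0.9 [0.52017125 0.22329934 0.31339448] [ 0.0331 -0.0041  0.0286]
0.95 [0.5305139  0.22201548 0.32145336] [ 0.0345 -0.0043  0.0269]
tilt unit per .05: [-0.00196057 -0.01579424 -0.        ]
```

Closed to 9.8 mm on the 12 mm bar. Now the first part of the lift along the arc, leaning the tool back by half the lid angle.

Emit:
step_arm(plan=[{"dx":0.0004,"dy":0,"dz":0.022,"rx":-0.001,"ry":-0.008,"rz":0,"hand":1},{"dx":0.001,"dy":0,"dz":0.022,"rx":-0.001,"ry":-0.008,"rz":0,"hand":1},{"dx":0.0025,"dy":-0.0003,"dz":0.044,"rx":-0.002,"ry":-0.016,"rz":0,"hand":1},{"dx":0.005,"dy":-0.0006,"dz":0.044,"rx":-0.002,"ry":-0.016,"rz":0,"hand":1},{"dx":0.007,"dy":-0.0009,"dz":0.0435,"rx":-0.002,"ry":-0.016,"rz":0,"hand":1},{"dx":0.0045,"dy":-0.0005,"dz":0.022,"rx":-0.001,"ry":-0.008,"rz":0,"hand":1},{"dx":0,"dy":0,"dz":0,"rx":0,"ry":0,"rz":0,"hand":1}])

```text
t: 14.75
ee_pos: [0.4297, 0.2346, 0.1669]
tool_rot: [0.748, 0.662, 0.038, 0.043]
ft_force: [-0.8, 2.1, -2.2]
opening: 0.0096
```

Run:
```python
from look import *
snap('scene','s9')
crop('s9',270,80,470,230,4,'s9c')
for i in range(2):
    arm.get_image('top');o=arm.get_obs()
print(o['ee_pos'],o['t'],o['tool_rot'],o['opening'],o['ft_force'],o['moment'],o['q'])
```

```text
[0.42939011 0.2346074  0.16529162] 14.9 [0.74788293 0.66143954 0.03719219 0.04225641] 0.009506232143513855 [-3.08111695  4.70125901 -2.40751277] [ 0.86215625  0.8148739  -0.00745426] [ 0.39161868  0.40052972  2.03218215 -0.09663853  0.61303014  0.59053592]
```

View pics/s9c.png

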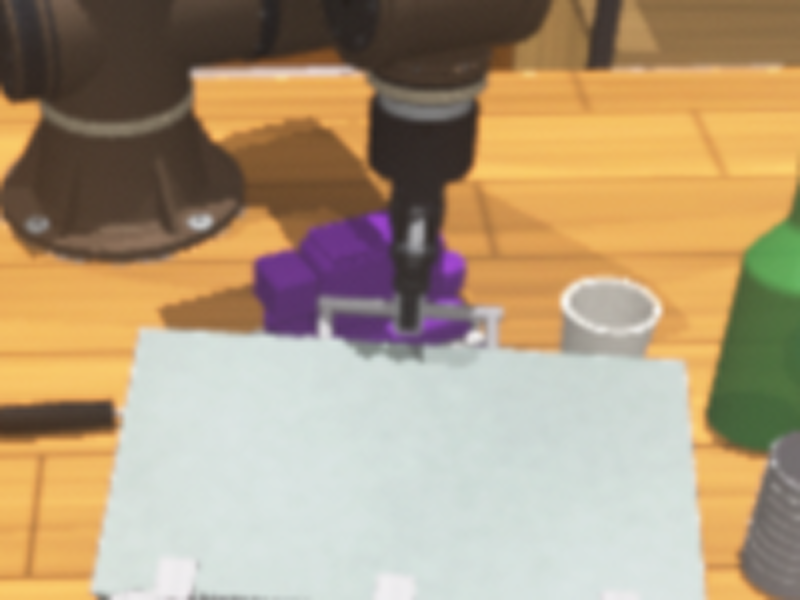

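The lid is up about 13° with the bar between the fingers at (408,315) and the forces are small. I'll carry on to about 0.6 rad.

Emit:
step_arm(plan=[{"dx":0.0045,"dy":-0.0006,"dz":0.0215,"rx":-0.001,"ry":-0.008,"rz":0,"hand":1},{"dx":0.011,"dy":-0.0014,"dz":0.0426,"rx":-0.002,"ry":-0.016,"rz":0,"hand":1},{"dx":0.0133,"dy":-0.0016,"dz":0.042,"rx":-0.002,"ry":-0.016,"rz":0,"hand":1},{"dx":0.0153,"dy":-0.0019,"dz":0.0412,"rx":-0.002,"ry":-0.016,"rz":0,"hand":1},{"dx":0.0174,"dy":-0.0022,"dz":0.0404,"rx":-0.002,"ry":-0.016,"rz":0,"hand":1},{"dx":0.0194,"dy":-0.0024,"dz":0.0394,"rx":-0.002,"ry":-0.016,"rz":0,"hand":1},{"dx":0.0213,"dy":-0.0026,"dz":0.0384,"rx":-0.002,"ry":-0.016,"rz":0,"hand":1},{"dx":0.0116,"dy":-0.0014,"dz":0.0186,"rx":-0.001,"ry":-0.008,"rz":0,"hand":1},{"dx":0.0116,"dy":-0.0014,"dz":0.0186,"rx":-0.001,"ry":-0.008,"rz":0,"hand":1},{"dx":0,"dy":0,"dz":0,"rx":0,"ry":0,"rz":0,"hand":1}])

```text
t: 15.73
ee_pos: [0.4638, 0.2301, 0.2568]
tool_rot: [0.741, 0.655, 0.098, 0.112]
ft_force: [-37.2, 7.6, 23.7]
opening: 0.0098
```

```bash
cat > lid.py <<'E'
from look import *
import sys
np.set_printoptions(precision=4,suppress=True)
tag=sys.argv[1]
snap('scene','s'+tag); snap('top','t'+tag)
crop('s'+tag,270,60,470,210,4,'s'+tag+'c')
for i in range(2):
    arm.get_image('top');o=arm.get_obs()
print(o['ee_pos'],o['t'],o['opening'],o['ft_force'],o['moment'],o['dq'])
M=R.from_quat(o['tool_rot']).as_matrix(); 
b=o['ee_pos']+M[:,2]*.005  # bar, offset seen at grasp
yaw=-.1235; ax=np.array([np.cos(yaw),np.sin(yaw),0]); m=np.array([.4251,.2352,.102]); h=m+.265*ax; h[2]=.105
v=b-h; print('tilt',np.arccos(-M[2,2]),'r',np.hypot(v@ax,v[2]),'lid',np.arctan2(v[2],-(v@ax))+.0113)
E
python3 lid.py 10
```

```text
[0.4634 0.2301 0.2562] 15.9333 0.00976183122306288 [-37.4497   8.6746  22.9807] [1.1375 4.6164 0.2014] [ 0.0006 -0.0017  0.0004  0.0009 -0.      0.0009]
tilt 0.29684332512968686 r 0.26831618885284275 lid 0.5883257920716738
```

View pics/s10c.png

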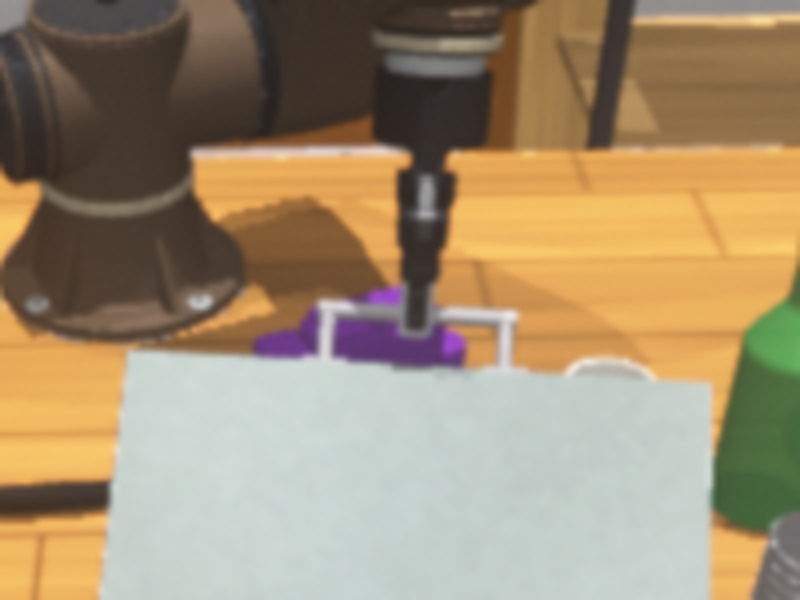

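The force is radial outward, about 45 N, so my commanded arc runs a few mm too tight. I'll ease outward and check.

Emit:
step_arm(plan=[{"dx":-0.006,"dy":0.0008,"dz":0.004,"rx":0,"ry":0,"rz":0,"hand":1},{"dx":-0.005,"dy":0.0007,"dz":0.0035,"rx":0,"ry":0,"rz":0,"hand":1},{"dx":0,"dy":0,"dz":0,"rx":0,"ry":0,"rz":0,"hand":1},{"dx":0,"dy":0,"dz":0,"rx":0,"ry":0,"rz":0,"hand":1}])

```text
t: 16.27
ee_pos: [0.4644, 0.2301, 0.2584]
tool_rot: [0.74, 0.655, 0.1, 0.114]
ft_force: [-1.1, -1.2, -0.6]
opening: 0.0097
```

```bash
python3 lid.py 11
```

```text
[0.4644 0.2301 0.2585] 16.4667 0.009445480736289499 [ 2.1049 -3.8399 -2.186 ] [-0.4697 -0.1015 -0.0308] [ 0.0004 -0.001  -0.0014 -0.0001 -0.0024  0.0007]
tilt 0.30369240000414255 r 0.2687690160728608 lid 0.5975780826377419
```

Emit:
step_arm(plan=[{"dx":0.0118,"dy":-0.0015,"dz":0.0185,"rx":-0.001,"ry":-0.008,"rz":0,"hand":1},{"dx":0.0118,"dy":-0.0015,"dz":0.0185,"rx":-0.001,"ry":-0.008,"rz":0,"hand":1},{"dx":0.0127,"dy":-0.0016,"dz":0.0178,"rx":-0.001,"ry":-0.008,"rz":0,"hand":1},{"dx":0.0127,"dy":-0.0016,"dz":0.0178,"rx":-0.001,"ry":-0.008,"rz":0,"hand":1},{"dx":0.0136,"dy":-0.0017,"dz":0.0171,"rx":-0.001,"ry":-0.008,"rz":0,"hand":1},{"dx":0.0136,"dy":-0.0017,"dz":0.0171,"rx":-0.001,"ry":-0.008,"rz":0,"hand":1},{"dx":0,"dy":0,"dz":0,"rx":0,"ry":0,"rz":0,"hand":1},{"dx":0,"dy":0,"dz":0,"rx":0,"ry":0,"rz":0,"hand":1}])

```text
t: 17.13
ee_pos: [0.4875, 0.2271, 0.2912]
tool_rot: [0.736, 0.65, 0.125, 0.142]
ft_force: [2.8, -3.6, -4.4]
opening: 0.0101
```

```bash
python3 lid.py 12
```

```text
[0.4872 0.2272 0.2909] 17.3333 0.009579142968499035 [ 3.2307 -4.6954 -4.6933] [-0.6053  0.1582 -0.2171] [-0.0012  0.001   0.0003  0.0002 -0.0003  0.0003]
tilt 0.3802139843507216 r 0.2703206627621961 lid 0.7463120302051274
```

View pics/s12c.png

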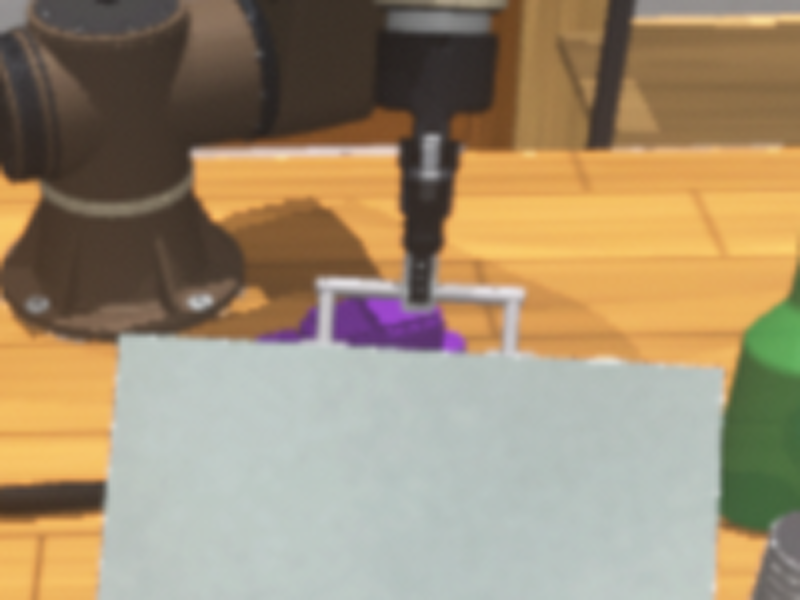

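View pics/t12.png

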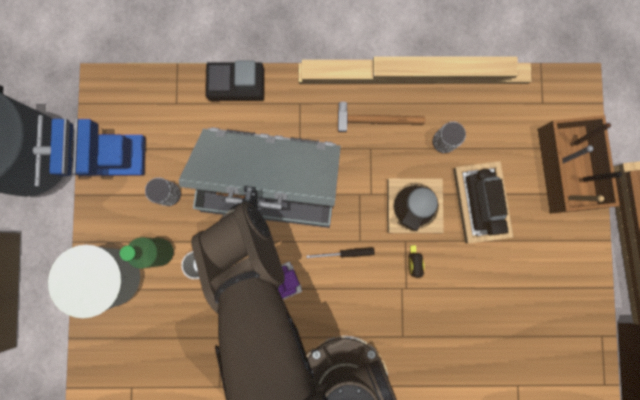

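The lid is at about 43°, held at (420,285) in the crop with low forces. I'll get its angle independently by triangulating the lid's front corners.

Run:
```python
from look import *
crop('t12',170,120,350,235,4.4,'t12c')
```

```text
(no output)
```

View pics/t12c.png

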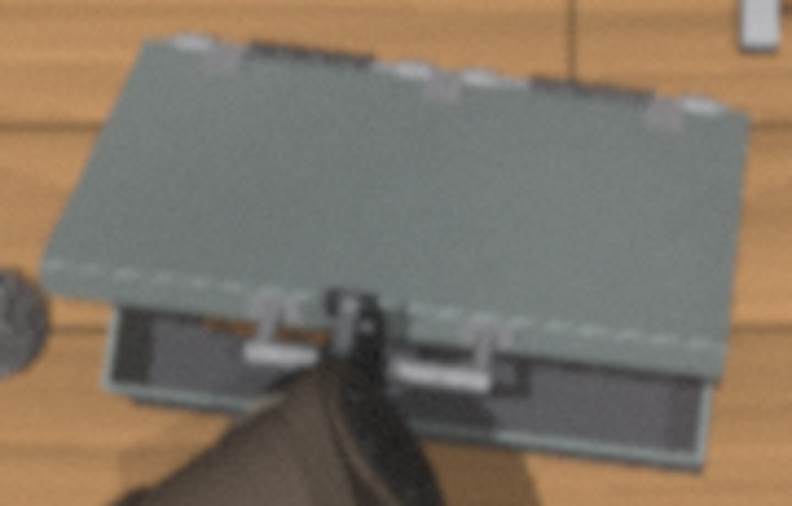

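Run:
```python
from look import *
np.set_printoptions(precision=4,suppress=True)
T=load('t12');S=load('s12')
ct=lambda x,y:((x+.5)/4.4-.5+170,(y+.5)/4.4-.5+120)
cs=lambda x,y:((x+.5)/4-.5+270,(y+.5)/4-.5+60)
A=tri(T,ct(47,262),S,cs(722,370));B=tri(T,ct(727,345),S,cs(120,335));print('lid edge',A,B,np.linalg.norm(A[0]-B[0]))
L=tri(T,ct(244,350),S,cs(525,293));Q=tri(T,ct(491,383),S,cs(317,284));print('bar',L,Q,np.linalg.norm(L[0]-Q[0]))
yaw=-.1235; ax=np.array([np.cos(yaw),np.sin(yaw),0]); 
m=(L[0]+Q[0])/2; e=(A[0]+B[0])/2
for h in (np.array([.5768,.2161,.105])+.11*ax,):
    v=m-h; print('bar: r',np.hypot(v@ax,v[2]),'lid',np.arctan2(v[2],-(v@ax))+.015)
    v=e-h; print('edge r',np.hypot(v@ax,v[2]),'lid',np.arctan2(v[2],-(v@ax))-np.arctan2(.006,.222))
# circle through low-force TCP/bar pts in (s=along ax, z)
from scipy.optimize import least_squares
P=[((.4251,.2352,.107),0),((.4294,.2346,.1653),.1125),((.4644,.2301,.2585),.304),((.4872,.2272,.2909),.380)]
def f(p,g=.005):
    r=[]
    for x,t in P:
        x=np.array(x); s=x@ax+g*np.sin(t); z=x[2]-g*np.cos(t); r.append(np.hypot(s-p[0],z-p[1])-.265)
    return r
for g in(.0,.005,.01):
    q=least_squares(f,[.66,.105],args=(g,)); s=np.array(P[-1][0])@ax+g*np.sin(.38);z=.2909-g*np.cos(.38)
    print(g,q.x,q.fun,'hinge s from vision',h@ax,'lid',np.arctan2(z-q.x[1],q.x[0]-s)+.015)
```

```text
lid edge (array([0.5529, 0.4121, 0.2585]), [np.float64(0.00235852745251389), np.float64(0.002358527452513782)]) (array([0.5048, 0.031 , 0.2603]), [np.float64(0.0007787238664014062), np.float64(0.000778723866401416)]) 0.3841087892294796
bar (array([0.5002, 0.2947, 0.2848]), [np.float64(0.0006014225211979344), np.float64(0.0006014225211979389)]) (array([0.4821, 0.1607, 0.2827]), [np.float64(0.000986638693440394), np.float64(0.0009866386934404801)]) 0.13518583882972293
bar: r 0.26557646485693176 lid 0.7533542091405391
edge r 0.2210806071021202 lid 0.7459797738959213
0.0 [0.6579 0.1194] [ 0.0003 -0.0003 -0.0002  0.0003] hinge s from vision 0.6557862803384629 lid 0.7178835923975179
0.005 [0.658  0.1127] [ 0.0004 -0.0004 -0.0003  0.0003] hinge s from vision 0.6557862803384629 lid 0.7281379219857078
0.01 [0.6582 0.1059] [ 0.0004 -0.0005 -0.0003  0.0004] hinge s from vision 0.6557862803384629 lid 0.7383321935528016
```

Run:
```python
from look import *
np.set_printoptions(precision=4,suppress=True)
print(arm.get_obs()['q'])
yaw=-.1235; ax=np.array([np.cos(yaw),np.sin(yaw),0]); g=.010
def tcp(th):
    t=.38+.5*(th-.745); a=th-.015
    s=.6582-.265*np.cos(a)-g*np.sin(t); z=.1059+.265*np.sin(a)+g*np.cos(t); return s,z
p=tcp(.745);print(p)
for th in np.arange(.77,.971,.025):
    q=tcp(th); d=np.subtract(q,p)/.3; print(round(th,3),q,'dx',d[0]*ax[0],'dy',d[0]*ax[1],'dz',d[1]); p=q
```

```text
[ 0.3936  0.2409  1.9031 -0.2954  0.6853  0.7162]
(np.float64(0.4570195786844795), np.float64(0.29190709963174505))
0.77 (np.float64(0.46138304608382774), np.float64(0.2967410541889283)) dx 0.014434111083204915 dy -0.001791731306021299 dz 0.01611318185727758
0.795 (np.float64(0.46586772482303873), np.float64(0.3014600700597664)) dx 0.014835071554316605 dy -0.0018415032264690909 dz 0.01573005290279354
0.82 (np.float64(0.47047075813085254), np.float64(0.30606117526457743)) dx 0.015226581982622556 dy -0.0018901020966721753 dz 0.015337017349370171
0.845 (np.float64(0.47518921555682214), np.float64(0.310541470840889)) dx 0.015608398641408765 dy -0.0019374976624097645 dz 0.014934318587705258
0.87 (np.float64(0.48002009481114016), np.float64(0.3148981326588558)) dx 0.015980283890007267 dy -0.001983660424932547 dz 0.014522206059889298
0.895 (np.float64(0.4849603236493177), np.float64(0.3191284131900125)) dx 0.016342006322164312 dy -0.002028561659379888 dz 0.014100935103855683
0.92 (np.float64(0.49000676180053393), np.float64(0.323229643228258)) dx 0.016693340910501307 dy -0.0020721734327120165 dz 0.013670766794151579
0.945 (np.float64(0.49515620293845114), np.float64(0.32719923356199376)) dx 0.017034069146987192 dy -0.0021144686211471073 dz 0.01323196777911928
0.97 (np.float64(0.5004053766932626), np.float64(0.3310346765963715)) dx 0.01736397917933553 dy -0.002155420927092488 dz 0.01278481011459239
```

Vision gives 0.746–0.753 rad. Now past balance, to about 0.945.

Emit:
step_arm(plan=[{"dx":0.0144,"dy":-0.0018,"dz":0.0161,"rx":-0.001,"ry":-0.008,"rz":0,"hand":1},{"dx":0.0148,"dy":-0.0018,"dz":0.0157,"rx":-0.001,"ry":-0.008,"rz":0,"hand":1},{"dx":0.0152,"dy":-0.0019,"dz":0.0153,"rx":-0.001,"ry":-0.008,"rz":0,"hand":1},{"dx":0.0156,"dy":-0.0019,"dz":0.0149,"rx":-0.001,"ry":-0.008,"rz":0,"hand":1},{"dx":0.016,"dy":-0.002,"dz":0.0145,"rx":-0.001,"ry":-0.008,"rz":0,"hand":1},{"dx":0.0163,"dy":-0.002,"dz":0.0141,"rx":-0.001,"ry":-0.008,"rz":0,"hand":1},{"dx":0.0167,"dy":-0.0021,"dz":0.0137,"rx":-0.001,"ry":-0.008,"rz":0,"hand":1},{"dx":0.017,"dy":-0.0021,"dz":0.0132,"rx":-0.001,"ry":-0.008,"rz":0,"hand":1},{"dx":0,"dy":0,"dz":0,"rx":0,"ry":0,"rz":0,"hand":1},{"dx":0,"dy":0,"dz":0,"rx":0,"ry":0,"rz":0,"hand":1}])

```text
t: 18.17
ee_pos: [0.5251, 0.2225, 0.327]
tool_rot: [0.728, 0.643, 0.158, 0.179]
ft_force: [-4.0, -4.0, 2.9]
opening: 0.0094
```

```bash
cat > ang.py <<'E'
from look import *
o=arm.get_obs(); M=R.from_quat(o['tool_rot']).as_matrix(); yaw=-.1235; ax=np.array([np.cos(yaw),np.sin(yaw),0])
b=o['ee_pos']+M[:,2]*.010; s=b@ax
print('lid by TCP',np.arctan2(b[2]-.1059,.6582-s)+.015,'r',np.hypot(b[2]-.1059,.6582-s))
E
python3 lid.py 13; python3 ang.py; python3 -c "
from look import *
crop('t13',170,120,350,235,4.4,'t13c')"
```

```text
[0.5249 0.2225 0.3269] 18.3667 0.009585930582242443 [-4.2471 -4.1979  3.1753] [-0.4917  1.1029 -0.5423] [ 0.0005  0.0001 -0.0002 -0.0007 -0.0007 -0.0011]
tilt 0.4822880951803287 r 0.2712007041153704 lid 0.9417068852389227
lid by TCP 0.9394817547431407 r 0.2657319761971802
```

View pics/s13c.png

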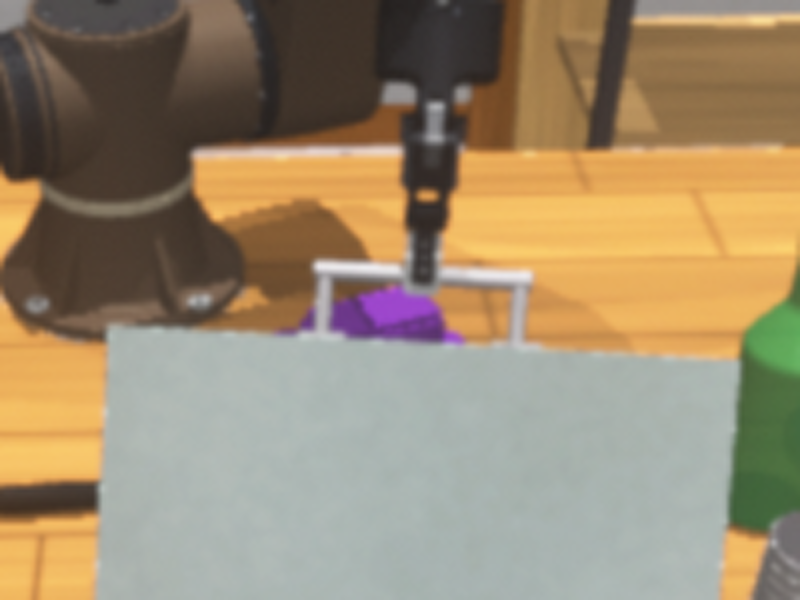

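View pics/t13c.png

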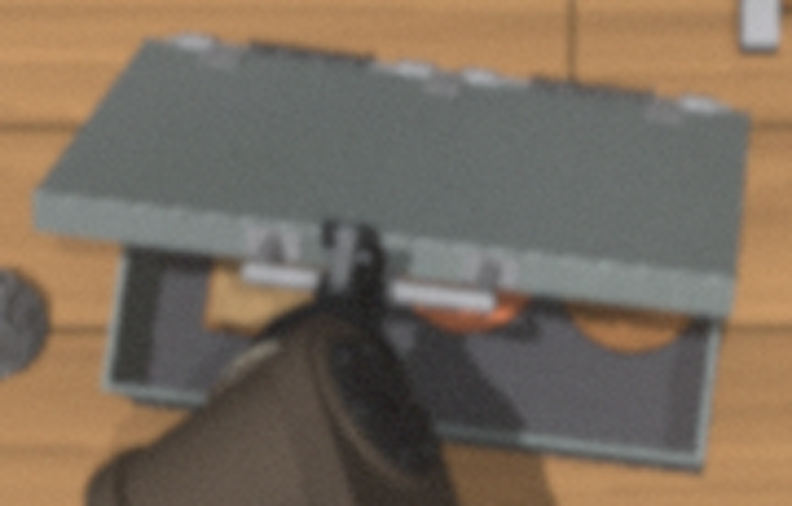

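```bash
cat > vis.py <<'E'
from look import *
np.set_printoptions(precision=4,suppress=True)
ct=lambda x,y:((x+.5)/4.4-.5+170,(y+.5)/4.4-.5+120)
cs=lambda x,y:((x+.5)/4-.5+270,(y+.5)/4-.5+60)
def vis(tag,eT,eS,bT,bS):
    T=load('t'+tag);S=load('s'+tag)
    A,B=[tri(T,ct(*eT[i]),S,cs(*eS[i])) for i in(0,1)]; L,Q=[tri(T,ct(*bT[i]),S,cs(*bS[i])) for i in(0,1)]
    yaw=-.1235; ax=np.array([np.cos(yaw),np.sin(yaw),0]); h=np.array([.5768,.2161,.105])+.11*ax
    v=(L[0]+Q[0])/2-h; print('bar: r',np.hypot(v@ax,v[2]),'lid',np.arctan2(v[2],-(v@ax))+.015, L[1][0],Q[1][0])
    v=(A[0]+B[0])/2-h; print('edge r',np.hypot(v@ax,v[2]),'lid',np.arctan2(v[2],-(v@ax))-np.arctan2(.006,.222),A[1][0],B[1][0])
E
python3 -c "
from vis import *
vis('13',[(37,190),(738,278)],[(742,362),(108,326)],[(243,272),(495,303)],[(532,275),(314,266)])"
```

```text
bar: r 0.26715219927290795 lid 0.955561263635878 0.0005303468172658273 0.0007406883553966892
edge r 0.22181602528422087 lid 0.9530587631545693 0.001998631062884895 0.0010177300996640777
```

The lid is at 0.94–0.955 rad by three estimates and has been held past balance. Now easing it back to about 0.785.

Emit:
step_arm(plan=[{"dx":-0.0085,"dy":0.001,"dz":-0.0066,"rx":0.0005,"ry":0.004,"rz":0,"hand":1},{"dx":-0.0085,"dy":0.0011,"dz":-0.0066,"rx":0.0005,"ry":0.004,"rz":0,"hand":1},{"dx":-0.0167,"dy":0.0021,"dz":-0.0137,"rx":0.001,"ry":0.008,"rz":0,"hand":1},{"dx":-0.0163,"dy":0.002,"dz":-0.0141,"rx":0.001,"ry":0.008,"rz":0,"hand":1},{"dx":-0.016,"dy":0.002,"dz":-0.0145,"rx":0.001,"ry":0.008,"rz":0,"hand":1},{"dx":-0.0156,"dy":0.0019,"dz":-0.0149,"rx":0.001,"ry":0.008,"rz":0,"hand":1},{"dx":-0.0152,"dy":0.0019,"dz":-0.0153,"rx":0.001,"ry":0.008,"rz":0,"hand":1},{"dx":-0.0089,"dy":0.0011,"dz":-0.0094,"rx":0.0006,"ry":0.005,"rz":0,"hand":1},{"dx":0,"dy":0,"dz":0,"rx":0,"ry":0,"rz":0,"hand":1},{"dx":0,"dy":0,"dz":0,"rx":0,"ry":0,"rz":0,"hand":1}])

```text
t: 19.2
ee_pos: [0.4933, 0.2264, 0.2988]
tool_rot: [0.734, 0.649, 0.131, 0.149]
ft_force: [-5.5, -7.4, 6.3]
opening: 0.0093
```

```bash
python3 lid.py 14; python3 ang.py; python3 -c "
from look import *
crop('t14',170,120,350,235,4.4,'t14c')"
```

```text
[0.4934 0.2264 0.2989] 19.4 0.009453577532811876 [-5.6742 -7.2653  6.5176] [-1.1577  0.4268 -0.5111] [ 0.0011 -0.0001  0.0017 -0.0006  0.0022 -0.0009]
tilt 0.3997349515802652 r 0.2711478996319525 lid 0.783987278390826
lid by TCP 0.7771619618605966 r 0.26614872757917807
```

View pics/s14c.png

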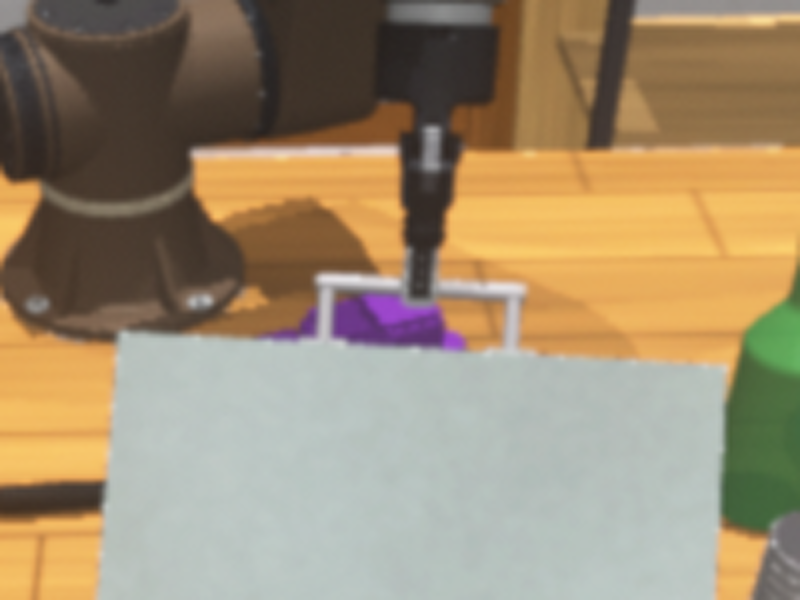

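View pics/t14c.png

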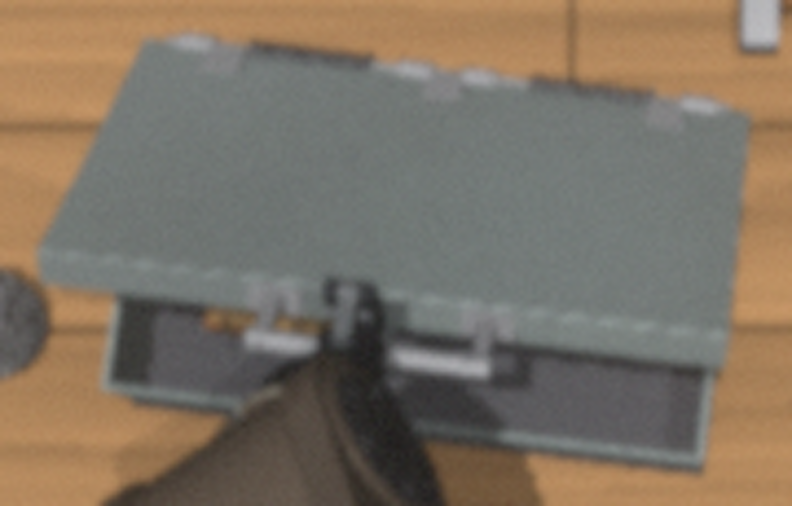

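View pics/s14.png

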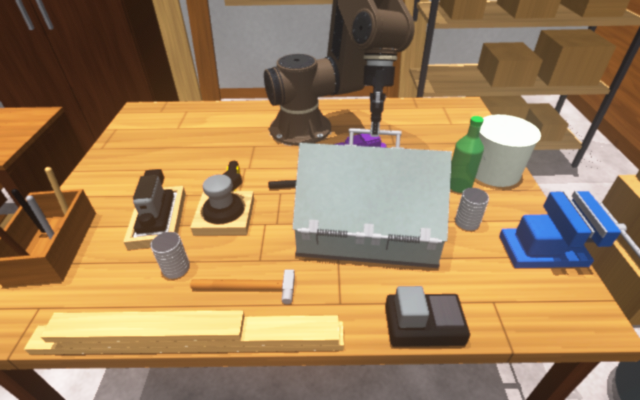

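The lid is steady at about 45°, held at (420,280) in the crop. The sander in its block at (152,205) and the bystanders are where they were. I'll do a last vision check of the angle, then hand in.

```bash
python3 -c "
from vis import *
vis('14',[(44,247),(731,333)],[(726,366),(118,332)],[(244,338),(492,370)],[(526,289),(316,279)])
arm.get_image('top');o=arm.get_obs();print(o['t'],o['dq'],o['opening'])"; python3 ang.py
python3 -c "
from plant import arm
print(arm.hand_in())"
```

```text
bar: r 0.26599991288159636 lid 0.7892488180703116 0.0006538319946458024 0.0009099812337119036
edge r 0.22155314956177813 lid 0.7903940581446767 0.002111905617908632 0.0014269608661554808
19.45 [-0.0002  0.0003  0.0001  0.0006 -0.0011  0.0009] 0.009907896043739404
lid by TCP 0.7771289688544669 r 0.2661615857846762
the job is handed in; nothing more can be done
None
```

The sander is parked in its block, and the lid is being held by its bar about 5° below its balance point. I handed the job in at about 19.5 s and it reported no verdict.

- **Sander:** I set it down in the recess and let go. The tool stopped at 0.1063 m on the recess floor, where I expected 0.106, and the force turned upward. Both views afterwards showed it flush in the recess.
- **Lid:** I raised it by the bar to 0.94–0.955 rad, held it there, then eased it back. The last checks gave 0.789 and 0.790 rad by camera and 0.777 by the tool position. That is about 4.6–5.3° below balance, with the joints still and the bar gripped.
- **Disagreements:**
  - The camera and the tool position differ by about 0.01 rad on the lid angle.
  - My first lifting arc was a few millimetres too tight and loaded the bar with about 45 N, which I corrected on the way up.
  - The fingers read 9.5–10 mm on the 12 mm bar, which I did not explain.
- **Other items:** The last pictures show no bystander or purple look-alike visibly moved. I judged this by eye and did not measure it.

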